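Lock the enclosure with the square key

TASK

Take the red-handled square key out of the tool block and lock the grey steel enclosure with it. The lock's square socket is hidden under a sprung dust shutter, so push that aside with the shank, slide the tip over the lock face until it drops into the socket, and push the key fully home. Then turn it a quarter turn clockwise to the locked stop, let go and leave the key standing in the lock, without disturbing the other things on the bench.

Things in the scene. Friction and masses are not known exactly. Their poses are not given: they have to be found in the camera images.
- square_key: The key: red T-handle on a 9 mm square steel shank, 90 g, upright in one of the tool block's three holes. Origin: centre of the flat lower tip, z up, flats facing its x and y. The tip is chamfered: 6 mm square at its end, 9 mm from 2 mm up. Above it: shank to 46 mm, round hub 19 mm wide at 43-51 mm, cross bar at 50-70 mm, 66 mm long along the key's y and 16 mm thick along x.
- key_tip (a point): The centre of the key's lower tip (the key's origin).
- key_bar (a point): The centre of the key's cross bar, 60 mm above the tip: the place to grip it, across the 16 mm thickness.
- tool_block: Fixed wooden block 200 mm (x) by 60 mm (y) by 45 mm high; origin at the centre of its underside. Three round 14.5 mm holes, 28 mm deep, on its x axis at -66, 0 and +66 mm hold the three T-handled keys, cross bars roughly along the block's y, the bars' undersides 22 mm above the block's top.
- enclosure: Fixed grey steel box 200 mm (x) by 260 mm (y) by 80 mm, on its back on a mat, door up; origin at the centre of its underside, z up. On the door, toward its -x edge, a flat black plate 6 mm thick surrounds the lock: from -38 to +38 mm in y and -26 to +50 mm in x about the lock's axis. In an 18 mm opening of the plate, flush with it, lies the lock's steel insert with its square socket.
- lock_face (a point): Centre of the socket's mouth, in the plane of the black plate's face, hidden under the shutter: 86 mm above the enclosure's underside, 60 mm to -x of its centre. Axes as the enclosure's. The socket is 10.6 mm square and 18 mm deep with no chamfer: the 9 mm key has 0.8 mm of play each way and about 11 degrees of turning play.
- shutter (a joint): Angle of the sprung dust shutter: 0 shut over the socket, at most 1.3 rad, about 0.7 with the key in. An aluminium leaf 3 mm thick, 1 mm over the face, end of 9.5 mm radius; vertical pivot 26 mm to the enclosure's +x of the socket. It swings only toward -y. On its +y side a thumb lip (10 mm high, outer face 11.5 mm from the lock's axis), pushed toward -y, yields with about 1 N; let go, it shuts.
- quarter_turn (a joint): Angle of the lock's insert, growing clockwise seen from above: near 0 unlocked, 1.571 rad at the locked stop. At 0 the socket's sides lie along the enclosure's x and y. It turns with 0.05 N m of friction and stays where it is left.
- hex_key_a: Bystander: T-handled key of the same size with a blue bar and a round 10 mm shank, standing in the tool block.
- hex_key_b: Bystander: T-handled key of the same size with a blue bar and a round 8 mm shank, standing in the tool block.
- padlock: Bystander: brass padlock lying flat on the enclosure's door, toward its +x, -y corner; 50 mm wide, 22 mm high, with a steel shackle; origin under its body's centre.
- euro_cylinder: Bystander: brass door cylinder lying on the bench, 66 mm long, 17 mm high.
- mallet: Bystander: small hammer lying on the bench at the left.
- screwdriver: Bystander: screwdriver with an orange handle lying on the bench at the right.
- spray_can: Bystander: upright green spray can, 52 mm across and 140 mm tall, at the back left.

How it is judged:
By the outcome, as a careful person would: the job done as asked, in the order asked, and still so for the second after the job is handed in, with the robot touching nothing.
It also fails if it takes over 72 s, if anything falls off the work surface, if the arm or the gripper's body presses on something with over 40 N, if the wrist force passes 120 N, or if a joint passes its speed limit or range.

ROBOT

A 6-joint arm with a two-finger parallel gripper is mounted at the origin on the work surface. World frame = base frame: x ahead of the robot, y to its left, z up, the work surface at z = 0. Lengths are in mm, angles in degrees, forces in N, time in s.
With the tool pointing down it reaches from about 325 to 900 mm from the base axis. Payload 3.5 kg.
Tool frame: the origin (TCP) lies at the very end of the fingers, on their centre line; the grasp point (between the pads) lies 19 mm behind it (grip_depth is the distance from the TCP to the grasp point, in mm); z points along the fingers, y is the line along which they close (so a half turn about z gives the same grasp; the last joint's range is limited). The gripper opens to 85 mm and grips with 20 to 120 N. Pads are 22 mm wide; open, the fingers measure 114 mm over their backs; the gripper's body (76 mm by 85 mm) begins 54 mm behind the grasp point. The pads swing forward as they close: fully open they stand 13 mm farther back than shut.
Start: joints at [71.196, 15.837, -1.513, 72.651, 0, 84.076], TCP at [139.326, 609.27, 231.313] pointing down, gripper open.
Joint ranges: [-178.77, 178.77], [-48.84, 107.48], [-61.69, 71.31], [-111.58, 123.2], [-90, 87.43], [-180, 180]. Speed limits (degrees/s): [147.25, 147.25, 180, 180, 180, 180].

INTERFACE

Orientations are given as a 3x3 rotation matrix whose columns are the frame's x, y, z axes.
In Python, from workcell import * gives the robot as it stands. The module is installed in compiled form; this text tells all that it offers.
- The arm moves only by the tool send_rows, never from a script. Its argument "rows" is a list of rows, each an object of numbers: "fingers": the opening, from 0 (shut) to 1 (fully open); "tx", "ty", "tz": the shift along the tool's x, y, z in units of 750 mm (1.0 is 750 mm); "wx", "wy", "wz": the turn, a rotation vector about the tool's x, y, z in units of pi/2 rad (1.0 is pi/2 rad). In form: [{"fingers": .., "tx": .., "ty": .., "tz": .., "wx": .., "wy": .., "wz": ..}, ...]. A call has exactly 10 rows; each row shifts and turns the commanded pose from where the row before left it, along the tool's axes as they then stand; what a row does not reach is not made up. A row lasts 1/12 s, in which the tool goes at most 41.7 mm and 7.16 degrees, less where a joint would pass 70% of its speed; a pose out of reach is approached as far as the arm can. A call with a number of a shift or a turn outside -1 to 1 is refused whole. A call with a gripper value outside its range is refused whole. The fingers move at their own pace and stop on an object; "squeeze" is the grip in N (left out, the last holds). Time passes only in rows, so rows that do not move let the fingers close, or fill a call up. It gives the time, the measured TCP pose, the force, the opening and the grip force at its end, in the units of the state.
- read_state(): the state, without advancing time (a new reading comes with each control period).
- grab_frame(name): name is "scene" or "top"; returns the picture (400x640x3 uint8, red, green, blue); there is no depth.
- camera_info(name): a dict with "mtx" (3x3 intrinsics, pixels), "R" (3x3) and "t" (3): a world point X has camera coordinates R X + t. Camera axes: x right, y down, z forward; pixel columns grow to the right and rows downward; lengths in mm; the calibration is good to about 2 mm. A picture is of the moment at which its call begins. camera_info takes no time and is no camera call.
- hand_in(): hands the job in; it is judged then, once.
Trained networks look in the newest picture that a camera, given by its name, has taken for a name from the list of things; names that differ only in an ending like _2 or _b are one class to them, and where a whole thing is asked for, a point or a joint stands for the part that bears it (a point fixed in the world has none). Each returns a list of dicts, best first, with "p" (0 to 1); they miss things now and then, are a little off and sometimes report something else, mostly with a low value. They report only what shows in the picture. A call takes as long as a camera call.
- spot_in(camera, label): "xy" ([column, row] as shares, 0 to 1, of the picture: columns of its width, rows of its height, amid what is visible of it).
- outline_of(camera, label): "pixels" (400x640 bool, what is visible of it) and "xy" ([column, row] as shares, 0 to 1, of the picture: columns of its width, rows of its height, amid what is visible of it).
- mark_of(camera, label): "xy" ([column, row] as shares, 0 to 1, of the picture: columns of its width, rows of its height: a listed point, or the origin of a listed thing).
The state is a dict: "time_s": time; "joints": joint angles; "qvel": joint speeds; "tau": joint torques, N m; "eef_pos": TCP position; "orientation": TCP orientation; "ft_force": force on the tool from outside, world axes, zero at the start; "moment": the same for the moment, N m; "grip_width": finger opening in mm; "grip_force": force on a finger pad.
Only numpy, scipy, OpenCV 4.12 (cv2) and the standard library are available. Lean on these libraries where they do the work, as an engineer would, in place of code of your own. Each camera call takes 0.05 s, during which the arm holds its last target. There are 200 camera calls.

## Working session

There is one attempt and no reset: what is moved stays moved. The work goes in short steps, Python scripts to look and compute and a tool call to move; the robot and the scene stay as the last step left them, time stands still between calls to the robot, and variables do not carry over. Pictures are saved under pics/ and viewed, at most 10 in all, crops included, and the job is handed in when it is done.

Besides the shell and the picture viewer there is one more tool, called after "Call:" as name([rows], argument=value, ...), one row to a line, values as JSON. send_rows: Moves the arm, as the interface text tells. Its arguments: {"type":"object","properties":{"rows":{"type":"array","items":{"type":"object","properties":{"fingers":{"type":"number"},"tx":{"type":"number","minimum":-1,"maximum":1},"ty":{"type":"number","minimum":-1,"maximum":1},"tz":{"type":"number","minimum":-1,"maximum":1},"wx":{"type":"number","minimum":-1,"maximum":1},"wy":{"type":"number","minimum":-1,"maximum":1},"wz":{"type":"number","minimum":-1,"maximum":1}}}},"squeeze":{"type":"number"}},"required":["rows"]}

```bash
mkdir -p pics
cat > h.py <<'E'
from workcell import *
import numpy as np, cv2
def px(s): return np.array([s[0]*640,s[1]*400])
def ray(cam,p):
    c=camera_info(cam);K,R,t=map(np.array,(c["mtx"],c["R"],c["t"]))
    d=R.T@np.linalg.inv(K)@np.array([p[0],p[1],1.]);return -R.T@t,d/np.linalg.norm(d)
def onz(cam,p,z):
    o,d=ray(cam,p);return o+d*(z-o[2])/d[2]
def tri(p1,p2,c1="scene",c2="top"):
    (a,u),(b,v)=ray(c1,p1),ray(c2,p2)
    s=np.linalg.lstsq(np.c_[u,-v],b-a,rcond=None)[0]
    x,y=a+s[0]*u,b+s[1]*v;return (x+y)/2,np.linalg.norm(x-y)
def proj(cam,X):
    c=camera_info(cam);q=np.array(c["mtx"])@(np.array(c["R"])@np.array(X)+np.array(c["t"]).ravel());return q[:2]/q[2]
E
python3 - <<'E'
from h import *
np.set_printoptions(precision=1,suppress=True)
s=read_state();print(s["time_s"],s["orientation"])
ims=[grab_frame(c) for c in("scene","top")]
cv2.imwrite("pics/a.png",ims[0][:,:,::-1]);cv2.imwrite("pics/b.png",ims[1][:,:,::-1])
for c in("scene","top"):print(c,*ray(c,(320,200)))
for n in["key_tip","key_bar","lock_face","tool_block","enclosure","padlock","square_key"]:
    m={c:mark_of(c,n)[:2] for c in("scene","top")}
    for c in m:print(n,c,[(round(d["p"],2),px(d["xy"])) for d in m[c]])
    if m["scene"] and m["top"]:print(tri(px(m["scene"][0]["xy"]),px(m["top"][0]["xy"])))
E
```

```text
0.0 [[-1.   0.2 -0. ]
 [ 0.2  1.  -0. ]
 [ 0.  -0.  -1. ]]
scene [1479.1 -259.8 1141.2] [-0.7  0.2 -0.7]
top [ 392.7  -29.1 1492. ] [ 0.2 -0.  -1. ]
key_tip scene [(0.73, array([400. , 217.8])), (0.56, array([396.4, 204.5]))]
key_tip top [(0.56, array([221.1, 207.8]))]
(array([601.6, 217.4,  10. ]), np.float64(5.447369520498072))
key_bar scene [(0.56, array([403.6, 200.5]))]
key_bar top [(0.71, array([216.9, 202.2])), (0.44, array([218.2, 230.9]))]
(array([605.7, 215.3,  93.7]), np.float64(4.113309655604349))
lock_face scene [(0.75, array([249.5, 198.9])), (0.41, array([400.3, 217.3]))]
lock_face top [(0.92, array([370.5, 237.6]))]
(array([ 502.9, -222.2,   93.1]), np.float64(0.23985809716053594))
tool_block scene [(0.76, array([396., 207.]))]
tool_block top [(0.63, array([222.7, 229.5]))]
(array([540.1, 221.3,  -9.4]), np.float64(19.600256563209605))
enclosure scene [(0.63, array([254.6, 236.2]))]
enclosure top [(0.94, array([365. , 217.5]))]
(array([ 571. , -221.9,    1. ]), np.float64(5.202094270204726))
padlock scene [(0.76, array([225.6, 229.2]))]
padlock top [(0.77, array([392.6, 209.2])), (0.36, array([213.1, 250.4]))]
(array([ 586.1, -297.2,   72. ]), np.float64(12.224752972500278))
square_key scene [(0.76, array([398.9, 217.5])), (0.66, array([256.5, 236.1]))]
square_key top [(0.56, array([220.4, 206.7])), (0.38, array([397.4, 208.9]))]
(array([603.5, 215.9,  14.4]), np.float64(0.6871247809864676))
```

Run:
```python
import cv2
a=cv2.imread("pics/a.png");b=cv2.imread("pics/b.png")
cv2.imwrite("pics/c.png",cv2.resize(a[150:290,190:450],None,fx=3,fy=3,interpolation=2))
cv2.imwrite("pics/d.png",cv2.resize(b[160:280,180:430],None,fx=3.2,fy=3.2,interpolation=2))
```

```text
(no output)
```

View pics/c.png

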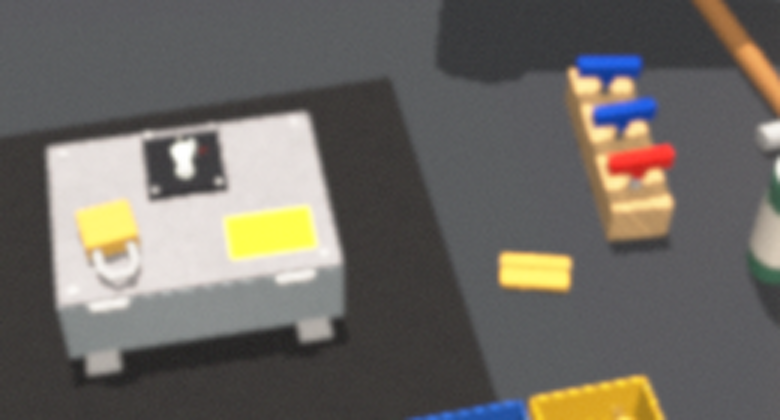

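View pics/d.png

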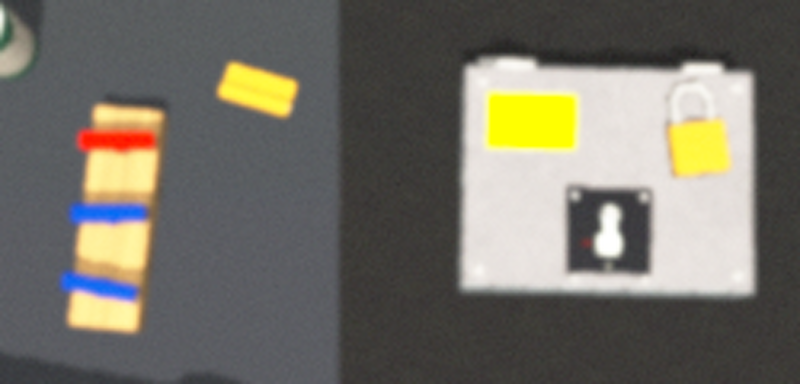

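View pics/b.png

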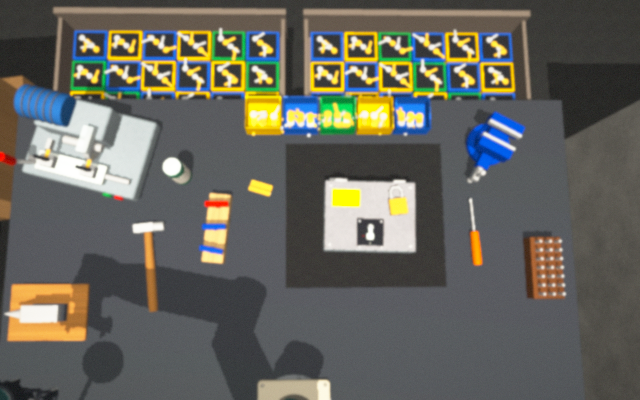

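The top view has the key bars at the left: red at about (216,203), then blue. The enclosure is centred at about (370,215), with the lock plate at (370,232) and the padlock at the upper right. World +x is up in the image. Next I'll measure the bar and the plate.

```bash
cat > meas.py <<'E'
from h import *
np.set_printoptions(precision=1,suppress=True)
def rect(mask):
    cs,_=cv2.findContours(mask.astype(np.uint8),cv2.RETR_EXTERNAL,cv2.CHAIN_APPROX_NONE)
    return max(cs,key=cv2.contourArea)
def red(im,x0,y0,x1,y1):
    f=im.astype(float);w=np.clip(f[:,:,0]-np.maximum(f[:,:,1],f[:,:,2])-20,0,None)
    m=np.zeros_like(w);m[y0:y1,x0:x1]=1;w*=m
    M=cv2.moments(w.astype(np.float32))
    return np.array([M['m10'],M['m01']])/M['m00'],.5*np.arctan2(2*M['mu11'],M['mu20']-M['mu02'])
E
python3 - <<'E'
from meas import *
a=cv2.imread("pics/a.png")[:,:,::-1];b=cv2.imread("pics/b.png")[:,:,::-1]
(p1,t1),(p2,t2)=red(a,388,190,420,212),red(b,200,195,236,212)
X,e=tri(p1,p2);print("bar",p1,p2,X,e)
for c,p,t in(("scene",p1,t1),("top",p2,t2)):
    d=np.array([np.cos(t),np.sin(t)])*8
    v=onz(c,p+d,X[2])-onz(c,p-d,X[2]);print(c,"bar yaw",np.degrees(np.arctan2(v[1],v[0])))
def plate(im,x0,y0,x1,y1):
    g=cv2.resize(cv2.cvtColor(np.ascontiguousarray(im),cv2.COLOR_RGB2GRAY)[y0:y1,x0:x1],None,fx=8,fy=8,interpolation=2)
    h=cv2.convexHull(rect(g<85));h=cv2.approxPolyDP(h,16,True)[:,0]
    return (h+.5)/8-.5+[x0,y0]
for c,im,box in(("top",b,(348,210,393,249)),("scene",a,(232,188,270,220))):
    q=plate(im,*box);print(c,q)
    for z in(88,):
        for p in q:print(onz(c,p,z))
# door corners
for c,im in(("top",b),("scene",a)):
    o=outline_of(c,"enclosure")[0];h=cv2.convexHull(rect(o["pixels"]))
    print(c,o["p"],cv2.approxPolyDP(h,3,True)[:,0].tolist())
E
```

```text
bar [402.4 202.7] [216.3 203.1] [604.1 216.4  82.5] 0.6443553146079826
scene bar yaw 85.3865840143189
top bar yaw -88.63429906116721
top [[362.1 219.3]
 [377.7 220.1]
 [381.8 224.2]
 [380.9 243.8]
 [358.1 243.1]
 [357.7 224.2]]
[ 555.7 -199.7   88. ]
[ 553.4 -244.5   88. ]
[ 541.5 -256.    88. ]
[ 485.5 -252.1   88. ]
[ 487.9 -187.1   88. ]
[ 541.7 -187.    88. ]
scene [[260.8 194.4]
 [261.6 212.2]
 [242.6 214.9]
 [238.8 197.4]]
[ 487.3 -186.8   88. ]
[ 557.  -195.2   88. ]
[ 555.7 -249.8   88. ]
[ 485.4 -252.1   88. ]
top 0.57 [[326, 182], [339, 178], [412, 182], [414, 250], [325, 249]]
scene 0.81 [[290, 188], [303, 238], [299, 261], [222, 274], [213, 267], [206, 200]]
```

Call:
send_rows([
  {"fingers": 0.5,"tx": -0.0481,"ty": -0.0248},
  {"fingers": 0.5,"tx": -0.0481,"ty": -0.0248},
  {"fingers": 0.5,"tx": -0.0481,"ty": -0.0248},
  {"fingers": 0.5,"tx": -0.0481,"ty": -0.0248},
  {"fingers": 0.5,"tx": -0.0481,"ty": -0.0248},
  {"fingers": 0.5,"tx": -0.0481,"ty": -0.0248},
  {"fingers": 0.5,"tx": -0.0481,"ty": -0.0248},
  {"fingers": 0.5,"tx": -0.0481,"ty": -0.0248},
  {"fingers": 0.5,"tx": -0.0481,"ty": -0.0248},
  {"fingers": 0.5,"tx": -0.0481,"ty": -0.0248},
])

```text
schema error: expected keys fingers, tx, ty, tz, wx, wy, wz
```

Call:
send_rows([
  {"fingers": 0.5,"tx": -0.0481,"ty": -0.0248},
  {"fingers": 0.5,"tx": -0.0481,"ty": -0.0248},
  {"fingers": 0.5,"tx": -0.0481,"ty": -0.0248},
  {"fingers": 0.5,"tx": -0.0481,"ty": -0.0248},
  {"fingers": 0.5,"tx": -0.0481,"ty": -0.0248},
  {"fingers": 0.5,"wz": 0.077},
  {"fingers": 0.5,"wz": 0.077},
  {"fingers": 0.5,"wz": 0.077},
  {"fingers": 0.5,"wz": 0.077},
  {"fingers": 0.5,"wz": 0.077},
])

```text
schema error: expected keys fingers, tx, ty, tz, wx, wy, wz
```

Call:
send_rows([
  {"fingers": 0.5,"wz": 0.077},
  {"fingers": 0.5,"wz": 0.077},
  {"fingers": 0.5,"wz": 0.077},
  {"fingers": 0.5,"wz": 0.077},
  {"fingers": 0.5,"wz": 0.077},
  {"fingers": 0.5,"wz": 0.074},
  {"fingers": 0.5,"tz": 0.04},
  {"fingers": 0.5,"tz": 0.04},
  {"fingers": 0.5,"tz": 0.02},
  {"fingers": 0.5},
])

```text
schema error: expected keys fingers, tx, ty, tz, wx, wy, wz
```

Run:
```python
from meas import *
s=read_state();print(s["time_s"],s["joints"],s["eef_pos"],s["grip_width"],s["ft_force"]);print(np.array(s["orientation"]).round(3))
a=grab_frame("scene");b=grab_frame("top")
o=np.hstack([cv2.resize(a[150:250,350:450],None,fx=4,fy=4),cv2.resize(b[160:260,170:270],None,fx=4,fy=4)])
cv2.imwrite("pics/e.png",o[:,:,::-1])
```

```text
0.9 [71.2 15.8 -1.5 72.6  0.  84.1] [139.3 609.3 231.3] 85.69459419995592 [ 0.6 -0.5  0.4]
[[-1.   0.2 -0. ]
 [ 0.2  1.   0. ]
 [ 0.   0.  -1. ]]
```

View pics/e.png

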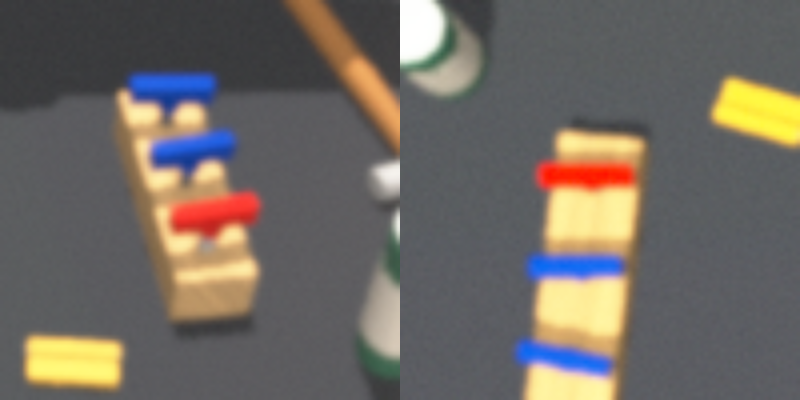

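The rows were refused because every row needs all seven keys. The picture is unchanged: red bar at about (216,203) in the top view and the arm still at its start.

Call:
send_rows([
  {"fingers": 0.5,"tx": -0.0481,"ty": -0.0248,"tz": 0,"wx": 0,"wy": 0,"wz": 0},
  {"fingers": 0.5,"tx": -0.0481,"ty": -0.0248,"tz": 0,"wx": 0,"wy": 0,"wz": 0},
  {"fingers": 0.5,"tx": -0.0481,"ty": -0.0248,"tz": 0,"wx": 0,"wy": 0,"wz": 0},
  {"fingers": 0.5,"tx": -0.0481,"ty": -0.0248,"tz": 0,"wx": 0,"wy": 0,"wz": 0},
  {"fingers": 0.5,"tx": -0.0481,"ty": -0.0248,"tz": 0,"wx": 0,"wy": 0,"wz": 0},
  {"fingers": 0.5,"tx": -0.0481,"ty": -0.0248,"tz": 0,"wx": 0,"wy": 0,"wz": 0},
  {"fingers": 0.5,"tx": -0.0481,"ty": -0.0248,"tz": 0,"wx": 0,"wy": 0,"wz": 0},
  {"fingers": 0.5,"tx": -0.0481,"ty": -0.0248,"tz": 0,"wx": 0,"wy": 0,"wz": 0},
  {"fingers": 0.5,"tx": -0.0481,"ty": -0.0248,"tz": 0,"wx": 0,"wy": 0,"wz": 0},
  {"fingers": 0.5,"tx": -0.0481,"ty": -0.0248,"tz": 0,"wx": 0,"wy": 0,"wz": 0},
], squeeze=50)

```text
time_s: 1.83
eef_pos: [450.9, 346.0, 231.6]
orientation: [[-0.975, 0.223, 0.001], [0.223, 0.975, 0.0], [-0.0, 0.001, -1.0]]
ft_force: [0.9, 0.7, -0.9]
grip_width: 43.0
grip_force: 0.0
```

Call:
send_rows([
  {"fingers": 0.5,"tx": -0.0481,"ty": -0.0248,"tz": 0,"wx": 0,"wy": 0,"wz": 0},
  {"fingers": 0.5,"tx": -0.0481,"ty": -0.0248,"tz": 0,"wx": 0,"wy": 0,"wz": 0},
  {"fingers": 0.5,"tx": -0.0481,"ty": -0.0248,"tz": 0,"wx": 0,"wy": 0,"wz": 0},
  {"fingers": 0.5,"tx": -0.0481,"ty": -0.0248,"tz": 0,"wx": 0,"wy": 0,"wz": 0},
  {"fingers": 0.5,"tx": -0.0481,"ty": -0.0248,"tz": 0,"wx": 0,"wy": 0,"wz": 0},
  {"fingers": 0.5,"tx": 0,"ty": 0,"tz": 0,"wx": 0,"wy": 0,"wz": 0.077},
  {"fingers": 0.5,"tx": 0,"ty": 0,"tz": 0,"wx": 0,"wy": 0,"wz": 0.077},
  {"fingers": 0.5,"tx": 0,"ty": 0,"tz": 0,"wx": 0,"wy": 0,"wz": 0.077},
  {"fingers": 0.5,"tx": 0,"ty": 0,"tz": 0,"wx": 0,"wy": 0,"wz": 0.077},
  {"fingers": 0.5,"tx": 0,"ty": 0,"tz": 0,"wx": 0,"wy": 0,"wz": 0.077},
])

```text
time_s: 2.67
eef_pos: [604.8, 216.4, 231.2]
orientation: [[-0.67, 0.742, -0.0], [0.742, 0.67, 0.0], [0.0, -0.0, -1.0]]
ft_force: [0.3, -0.2, -0.4]
grip_width: 42.7
grip_force: 0.0
```

Call:
send_rows([
  {"fingers": 0.5,"tx": 0,"ty": 0,"tz": 0,"wx": 0,"wy": 0,"wz": 0.077},
  {"fingers": 0.5,"tx": 0,"ty": 0,"tz": 0,"wx": 0,"wy": 0,"wz": 0.077},
  {"fingers": 0.5,"tx": 0,"ty": 0,"tz": 0,"wx": 0,"wy": 0,"wz": 0.077},
  {"fingers": 0.5,"tx": 0,"ty": 0,"tz": 0,"wx": 0,"wy": 0,"wz": 0.077},
  {"fingers": 0.5,"tx": 0,"ty": 0,"tz": 0,"wx": 0,"wy": 0,"wz": 0.077},
  {"fingers": 0.5,"tx": 0,"ty": 0,"tz": 0,"wx": 0,"wy": 0,"wz": 0.074},
  {"fingers": 0.5,"tx": 0,"ty": 0,"tz": 0.04,"wx": 0,"wy": 0,"wz": 0},
  {"fingers": 0.5,"tx": 0,"ty": 0,"tz": 0.04,"wx": 0,"wy": 0,"wz": 0},
  {"fingers": 0.5,"tx": 0,"ty": 0,"tz": 0.02,"wx": 0,"wy": 0,"wz": 0},
  {"fingers": 0.5,"tx": 0,"ty": 0,"tz": 0,"wx": 0,"wy": 0,"wz": 0},
])

```text
time_s: 3.5
eef_pos: [601.2, 215.8, 151.5]
orientation: [[-0.02, 1.0, -0.009], [1.0, 0.02, -0.002], [-0.002, -0.009, -1.0]]
ft_force: [-1.4, -0.0, -0.9]
grip_width: 43.0
grip_force: 0.0
```

Run:
```python
from meas import *
s=read_state();print(s["time_s"],s["joints"],s["eef_pos"],s["grip_width"],s["ft_force"]);print(np.array(s["orientation"]).round(3))
a=grab_frame("scene");b=grab_frame("top")
o=np.hstack([cv2.resize(a[150:250,350:450],None,fx=4,fy=4),cv2.resize(b[160:260,170:270],None,fx=4,fy=4)])
cv2.imwrite("pics/f.png",o[:,:,::-1])
```

```text
3.5 [ 13.9  20.4  -5.2  64.9   0.  102.8] [601.2 215.8 151.5] 42.96273899070952 [-1.4 -0.  -0.9]
[[-0.  1. -0.]
 [ 1.  0. -0.]
 [-0. -0. -1.]]
```

View pics/f.png

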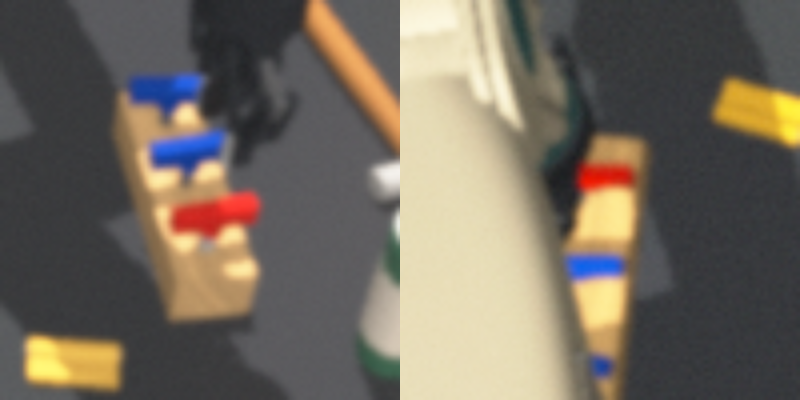

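The scene half shows the fingertips around (410,190), with the red bar's top face at (403,203). The top view is partly hidden by the arm. I'll check the tip projection.

Run:
```python
from meas import *
s=read_state();print(s["eef_pos"],np.array(s["orientation"]).round(3).tolist())
e=np.array(s["eef_pos"])
print(proj("scene",e),proj("scene",[604,216,82.5]),proj("top",e))
a=grab_frame("scene");print(red(a,388,190,420,212)[0])
```

```text
[604.3 216.6 156. ] [[-0.02, 1.0, -0.001], [1.0, 0.02, -0.0], [-0.0, -0.001, -1.0]]
[406.3 185.3] [402.4 202.6] [211.7 199.1]
[402.6 202.7]
```

Call:
send_rows([
  {"fingers": 0.5,"tx": 0,"ty": 0,"tz": 0.032,"wx": 0,"wy": 0,"wz": 0},
  {"fingers": 0.5,"tx": 0,"ty": 0,"tz": 0.032,"wx": 0,"wy": 0,"wz": 0},
  {"fingers": 0.5,"tx": 0,"ty": 0,"tz": 0.032,"wx": 0,"wy": 0,"wz": 0},
  {"fingers": 0.5,"tx": 0,"ty": 0,"tz": 0.032,"wx": 0,"wy": 0,"wz": 0},
  {"fingers": 0.5,"tx": 0,"ty": 0,"tz": 0,"wx": 0,"wy": 0,"wz": 0},
  {"fingers": 0.5,"tx": 0,"ty": 0,"tz": 0,"wx": 0,"wy": 0,"wz": 0},
  {"fingers": 0.5,"tx": 0,"ty": 0,"tz": 0,"wx": 0,"wy": 0,"wz": 0},
  {"fingers": 0.4,"tx": 0,"ty": 0,"tz": 0,"wx": 0,"wy": 0,"wz": 0},
  {"fingers": 0.3,"tx": 0,"ty": 0,"tz": 0,"wx": 0,"wy": 0,"wz": 0},
  {"fingers": 0.3,"tx": 0,"ty": 0,"tz": 0,"wx": 0,"wy": 0,"wz": 0},
])

```text
time_s: 4.48
eef_pos: [606.0, 217.0, 62.2]
orientation: [[-0.02, 1.0, 0.003], [1.0, 0.02, 0.001], [0.001, 0.003, -1.0]]
ft_force: [0.6, -0.4, -0.0]
grip_width: 25.7
grip_force: 0.0
```

Call:
send_rows([
  {"fingers": 0,"tx": 0,"ty": 0,"tz": 0,"wx": 0,"wy": 0,"wz": 0},
  {"fingers": 0,"tx": 0,"ty": 0,"tz": 0,"wx": 0,"wy": 0,"wz": 0},
  {"fingers": 0,"tx": 0,"ty": 0,"tz": 0,"wx": 0,"wy": 0,"wz": 0},
  {"fingers": 0,"tx": 0,"ty": 0,"tz": 0,"wx": 0,"wy": 0,"wz": 0},
  {"fingers": 0,"tx": 0,"ty": 0,"tz": 0,"wx": 0,"wy": 0,"wz": 0},
  {"fingers": 0,"tx": 0,"ty": 0,"tz": 0,"wx": 0,"wy": 0,"wz": 0},
  {"fingers": 0,"tx": 0,"ty": 0,"tz": 0,"wx": 0,"wy": 0,"wz": 0},
  {"fingers": 0,"tx": 0,"ty": 0,"tz": 0,"wx": 0,"wy": 0,"wz": 0},
  {"fingers": 0,"tx": 0,"ty": 0,"tz": 0,"wx": 0,"wy": 0,"wz": 0},
  {"fingers": 0,"tx": 0,"ty": 0,"tz": 0,"wx": 0,"wy": 0,"wz": 0},
])

```text
time_s: 5.32
eef_pos: [605.7, 216.9, 61.8]
orientation: [[-0.02, 1.0, 0.002], [1.0, 0.02, 0.001], [0.001, 0.002, -1.0]]
ft_force: [-0.2, -0.6, 6.4]
grip_width: 15.8
grip_force: 48.7
```

Call:
send_rows([
  {"fingers": 0,"tx": 0,"ty": 0,"tz": -0.004,"wx": 0,"wy": 0,"wz": 0},
  {"fingers": 0,"tx": 0,"ty": 0,"tz": -0.01,"wx": 0,"wy": 0,"wz": 0},
  {"fingers": 0,"tx": 0,"ty": 0,"tz": -0.012,"wx": 0,"wy": 0,"wz": 0},
  {"fingers": 0,"tx": 0,"ty": 0,"tz": -0.014,"wx": 0,"wy": 0,"wz": 0},
  {"fingers": 0,"tx": 0,"ty": 0,"tz": -0.02,"wx": 0,"wy": 0,"wz": 0},
  {"fingers": 0,"tx": 0,"ty": 0,"tz": -0.03,"wx": 0,"wy": 0,"wz": 0},
  {"fingers": 0,"tx": 0,"ty": 0,"tz": -0.03,"wx": 0,"wy": 0,"wz": 0},
  {"fingers": 0,"tx": 0,"ty": 0,"tz": -0.03,"wx": 0,"wy": 0,"wz": 0},
  {"fingers": 0,"tx": 0,"ty": 0,"tz": -0.02,"wx": 0,"wy": 0,"wz": 0},
  {"fingers": 0,"tx": 0,"ty": 0,"tz": 0,"wx": 0,"wy": 0,"wz": 0},
], squeeze=80)

```text
time_s: 6.15
eef_pos: [607.0, 217.2, 193.2]
orientation: [[-0.02, 1.0, 0.007], [1.0, 0.02, 0.002], [0.001, 0.007, -1.0]]
ft_force: [0.4, 0.2, -1.0]
grip_width: 15.0
grip_force: 79.6
```

Run:
```python
from meas import *
s=read_state();e=np.array(s["eef_pos"]);print(s["time_s"],e,s["grip_width"],s["grip_force"],s["ft_force"])
a=grab_frame("scene")
e=np.array(read_state()["eef_pos"])
print(e,[(d["p"],px(d["xy"])) for d in mark_of("scene","key_tip")[:2]],proj("scene",e+[0,0,-44.8]))
cv2.imwrite("pics/g.png",cv2.resize(a[110:240,330:490],None,fx=4,fy=4,interpolation=2)[:,:,::-1])
```

```text
6.15 [607.  217.2 193.2] 14.951011089814518 79.61848676204681 [ 0.4  0.2 -1. ]
[606.  217.  190.8] [(0.68, array([408.7, 189.4]))] [406.1 188.1]
```

View pics/g.png

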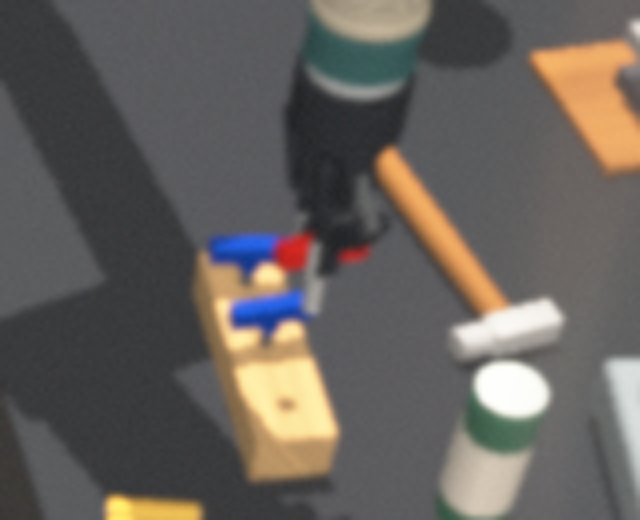

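The key is held clear of the block. The tip is at about (408,189) and the red bar's ends show at about (399,172) and (422,173). I'll check for lean against the model projection.

Run:
```python
from meas import *
e=np.array([606,217,190.8])
for n,o in(("tip",-44.8),("bar",15.2)):print(n,proj("scene",e+[0,0,o]))
for y in(-33,33):
  for x in(-8,8):
    for z in(5.2,25.2):print(x,y,z,proj("scene",e+[x,y,z]))
a=grab_frame("scene").astype(int)
m=(a[:,:,0]-np.maximum(a[:,:,1],a[:,:,2])>50);m[:155]=0;m[190:]=0;m[:,:390]=0;m[:,430:]=0
for y in range(160,185):
    q=np.where(m[y])[0]
    if len(q):print(y,q.tolist())
```

```text
tip [406.2 188.2]
bar [409.4 173.1]
-8 -33 5.2 [396.6 175.5]
-8 -33 25.2 [397.6 170.3]
8 -33 5.2 [398.5 179.5]
8 -33 25.2 [399.6 174.3]
-8 33 5.2 [419.  171.9]
-8 33 25.2 [420.3 166.7]
8 33 5.2 [421.1 175.9]
8 33 25.2 [422.4 170.7]
169 [404, 405, 406, 407]
170 [402, 403, 404, 405, 406, 407]
171 [399, 400, 401, 402, 403, 404, 405, 406]
172 [399, 400, 401, 402, 403, 404, 405, 406]
173 [398, 399, 400, 401, 402, 403, 404, 405, 406, 415, 416, 417, 418, 419, 420]
174 [398, 399, 400, 401, 402, 403, 404, 405, 406, 414, 415, 416, 417, 418, 419, 420]
175 [398, 399, 400, 401, 402, 403, 404, 405, 414, 415, 416, 417, 418, 419]
176 [397, 398, 399, 400, 401, 402, 403, 404, 405]
177 [398, 399, 400, 401, 402, 403, 404, 405]
178 [399, 400, 401, 402, 403]
179 [400]
```

Bar and tip positions both suggest the key leans about 6° about world x, tip toward +y. It leaned that way in the hole too. I'll move to hover beside the lock and re-measure there, where the scene camera looks along x.

Call:
send_rows([
  {"fingers": 0,"tx": -0.025,"ty": -0.006,"tz": 0,"wx": 0,"wy": 0,"wz": 0},
  {"fingers": 0,"tx": -0.05,"ty": -0.013,"tz": 0,"wx": 0,"wy": 0,"wz": 0},
  {"fingers": 0,"tx": -0.05,"ty": -0.013,"tz": 0,"wx": 0,"wy": 0,"wz": 0},
  {"fingers": 0,"tx": -0.05,"ty": -0.013,"tz": 0,"wx": 0,"wy": 0,"wz": 0},
  {"fingers": 0,"tx": -0.05,"ty": -0.013,"tz": 0,"wx": 0,"wy": 0,"wz": 0},
  {"fingers": 0,"tx": -0.05,"ty": -0.013,"tz": 0,"wx": 0,"wy": 0,"wz": 0},
  {"fingers": 0,"tx": -0.05,"ty": -0.013,"tz": 0,"wx": 0,"wy": 0,"wz": 0},
  {"fingers": 0,"tx": -0.05,"ty": -0.013,"tz": 0,"wx": 0,"wy": 0,"wz": 0},
  {"fingers": 0,"tx": -0.05,"ty": -0.013,"tz": 0,"wx": 0,"wy": 0,"wz": 0},
  {"fingers": 0,"tx": -0.05,"ty": -0.013,"tz": 0,"wx": 0,"wy": 0,"wz": 0},
])

```text
time_s: 7.13
eef_pos: [517.3, -142.4, 185.8]
orientation: [[-0.02, 1.0, -0.004], [1.0, 0.02, 0.001], [0.002, -0.004, -1.0]]
ft_force: [1.4, -0.2, -1.0]
grip_width: 14.7
grip_force: 79.6
```

Call:
send_rows([
  {"fingers": 0,"tx": -0.045,"ty": -0.012,"tz": 0,"wx": 0,"wy": 0,"wz": 0},
  {"fingers": 0,"tx": -0.027,"ty": -0.01,"tz": 0,"wx": 0,"wy": 0,"wz": 0},
  {"fingers": 0,"tx": 0,"ty": 0,"tz": 0,"wx": 0,"wy": 0,"wz": 0.038},
  {"fingers": 0,"tx": 0,"ty": 0,"tz": 0,"wx": 0,"wy": -0.03,"wz": 0},
  {"fingers": 0,"tx": 0,"ty": 0,"tz": 0,"wx": 0,"wy": -0.03,"wz": 0},
  {"fingers": 0,"tx": 0,"ty": 0,"tz": 0.02,"wx": 0,"wy": 0,"wz": 0},
  {"fingers": 0,"tx": 0,"ty": 0,"tz": 0,"wx": 0,"wy": 0,"wz": 0},
  {"fingers": 0,"tx": 0,"ty": 0,"tz": 0,"wx": 0,"wy": 0,"wz": 0},
  {"fingers": 0,"tx": 0,"ty": 0,"tz": 0,"wx": 0,"wy": 0,"wz": 0},
  {"fingers": 0,"tx": 0,"ty": 0,"tz": 0,"wx": 0,"wy": 0,"wz": 0},
])

```text
time_s: 7.97
eef_pos: [504.1, -197.2, 172.9]
orientation: [[0.039, 0.999, -0.004], [0.995, -0.04, -0.094], [-0.094, -0.0, -0.996]]
ft_force: [-0.4, -0.3, -1.1]
grip_width: 14.6
grip_force: 79.6
```

Run:
```python
from meas import *
a=grab_frame("scene");b=grab_frame("top")
s=read_state();e=np.array(s["eef_pos"]);print(s["time_s"],e,s["grip_width"],s["joints"]);R=np.array(s["orientation"]);print(R.round(3))
for n in("key_tip","key_bar","lock_face"):
  for c in("scene","top"):print(n,c,[(round(d["p"],2),px(d["xy"])) for d in mark_of(c,n)[:2]])
for z in(44.8,-15.2):print(proj("scene",e+[0,0,-z]),proj("scene",e+R@[0,0,z]))
cv2.imwrite("pics/i.png",np.hstack([cv2.resize(a[140:240,220:300],None,fx=5,fy=5,interpolation=2),cv2.resize(b[180:280,330:410],None,fx=5,fy=5,interpolation=2)])[:,:,::-1])
```

```text
8.0667 [ 504.5 -197.4  173.3] 14.641014647391573 [-25.5   8.5 -18.1  61.2  -5.   66.6]
[[ 0.   1.  -0. ]
 [ 1.  -0.  -0.1]
 [-0.1  0.  -1. ]]
key_tip scene [(0.61, array([253.2, 187.6])), (0.26, array([451.1, 238. ]))]
key_tip top []
key_bar scene [(0.64, array([258.1, 172.5]))]
key_bar top [(0.48, array([394.8, 206.5]))]
lock_face scene [(0.6, array([248.8, 200.4])), (0.24, array([394.1, 203.9]))]
lock_face top []
[257.  189.7] [255.6 189.8]
[255.4 174.8] [255.9 174.8]
```

View pics/i.png

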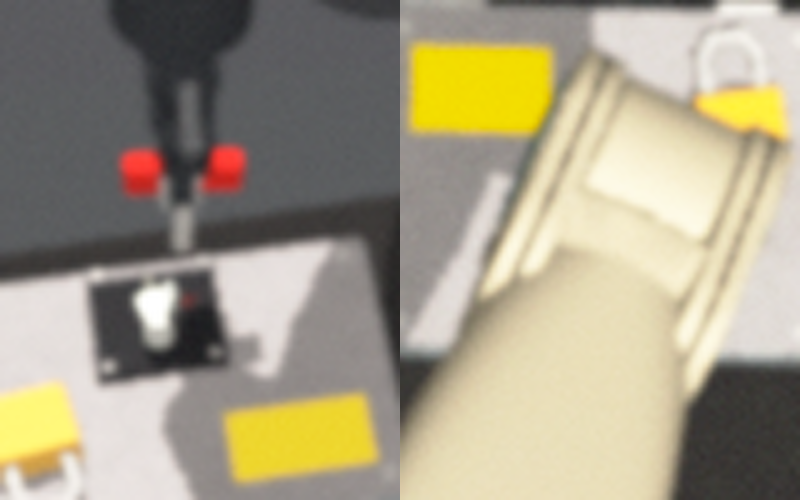

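Left half: shank tip at (256,190), bar ends at (248,174) and (265,174), plate corners at roughly (238,196), (262,193), (266,212) and (240,216). The bar's slope no longer matches the plate's, so the tilt was wrong and the key had been upright. I'll undo it and measure numerically.

Call:
send_rows([
  {"fingers": 0,"tx": 0,"ty": 0,"tz": 0,"wx": 0,"wy": 0.03,"wz": 0},
  {"fingers": 0,"tx": 0,"ty": 0,"tz": 0,"wx": 0,"wy": 0.03,"wz": 0},
  {"fingers": 0,"tx": 0,"ty": 0,"tz": 0,"wx": 0,"wy": 0,"wz": 0},
  {"fingers": 0,"tx": 0,"ty": 0,"tz": 0,"wx": 0,"wy": 0,"wz": 0},
  {"fingers": 0,"tx": 0,"ty": 0,"tz": 0,"wx": 0,"wy": 0,"wz": 0},
  {"fingers": 0,"tx": 0,"ty": 0,"tz": 0,"wx": 0,"wy": 0,"wz": 0},
  {"fingers": 0,"tx": 0,"ty": 0,"tz": 0,"wx": 0,"wy": 0,"wz": 0},
  {"fingers": 0,"tx": 0,"ty": 0,"tz": 0,"wx": 0,"wy": 0,"wz": 0},
  {"fingers": 0,"tx": 0,"ty": 0,"tz": 0,"wx": 0,"wy": 0,"wz": 0},
  {"fingers": 0,"tx": 0,"ty": 0,"tz": 0,"wx": 0,"wy": 0,"wz": 0},
])

```text
time_s: 9.2
eef_pos: [504.2, -196.9, 172.9]
orientation: [[0.039, 0.999, 0.0], [0.999, -0.039, -0.0], [-0.0, 0.0, -1.0]]
ft_force: [-0.1, 0.2, -1.7]
grip_width: 14.7
grip_force: 79.6
```

```bash
cat > lean.py <<'E'
from meas import *
def look(pr=True):
    a=np.mean([grab_frame("scene").astype(float) for _ in range(4)],0)
    s=read_state();e=np.array(s["eef_pos"]);R=np.array(s["orientation"])
    if pr:print(s["time_s"],e,R[:,2].round(3),np.degrees(np.arctan2(R[1,0],R[0,0])).round(1),s["ft_force"])
    return a,s,e,R
if __name__=="__main__":
    a,s,e,R=look()
    P=lambda q:proj("scene",e+np.array(q))
    w=np.clip(a[:,:,0]-np.maximum(a[:,:,1],a[:,:,2])-40,0,None)
    c=P([0,0,15]);x0,y0=(c-[16,10]).astype(int);w=w[y0:y0+20,x0:x0+32]
    _,L,st,_=cv2.connectedComponentsWithStats((w>0).astype(np.uint8))
    for i in range(1,len(st)):
        if st[i,4]>15:
            M=cv2.moments((w*(L==i)).astype(np.float32));print("red",st[i]+np.array([x0,y0,0,0,0]),M['m10']/M['m00']+x0,M['m01']/M['m00']+y0)
    yy=R[:,0]*np.sign(R[1,0])
    for t in(-33,-22,22,33):print("bar at",t,proj("scene",e+yy*t+[0,0,15.2]))
    print("shank model",[P([0,0,z]) for z in(-5,-25,-44.8)])
    g=a.mean(2)
    for r in range(int(P([0,0,-5])[1])-1,int(P([0,0,-44.8])[1])+5):
        x=int(c[0]);print(r,g[r,x-7:x+10].astype(int))
E
python3 lean.py
```

```text
9.4 [ 504.2 -197.1  172.9] [ 0. -0. -1.] 87.7 [-0.3  0.2 -1.6]
red [259 168  10  11  94] 263.29715172828946 172.48426955612584
red [243 170   9  10  79] 246.9933350517362 174.2394226166366
bar at -33 [243.6 176.3]
bar at -22 [247.6 175.8]
bar at 22 [263.3 173.9]
bar at 33 [267.2 173.4]
shank model [array([256., 180.]), array([256.6, 184.9]), array([257.1, 189.7])]
178 [ 92  96 107 125 128 103  69  52  55  80 113 122 111 100  96  94  92]
179 [ 92  97 107 123 131 107  74  54  58  79 107 116 108  98  94  93  93]
180 [ 91  94 101 116 127 113  86  76  82  97 111 115 104  96  93  92  92]
181 [ 92  92  96 108 120 115 104 105 118 128 127 114 101  95  93  92  92]
182 [ 93  93  93  98 105 106 108 123 141 148 137 114  98  93  92  91  91]
183 [ 93  93  93  93  95  97 105 127 148 154 139 115  96  88  87  88  85]
184 [ 93  91  91  91  91  90 100 124 147 155 140 112  89  78  77  75  72]
185 [ 89  88  87  85  80  80  89 116 145 156 143 110  80  67  64  63  61]
186 [ 78  76  74  71  68  68  77 108 141 156 146 112  76  61  58  59  59]
187 [ 66  65  64  62  60  61  70 102 140 156 150 115  78  59  58  57  57]
188 [ 58  59  59  59  58  58  66  97 138 158 150 117  79  60  57  57  58]
189 [ 57  57  57  57  57  57  63  89 127 148 141 113  83  69  66  68  71]
190 [ 58  58  59  61  61  63  67  82 105 121 122 119 116 110 107 113 122]
191 [ 69  71  76  82  90  94  99 109 123 133 142 157 168 164 160 169 180]
192 [111 120 128 135 143 147 150 154 162 168 173 180 187 183 182 195 209]
193 [157 166 171 172 173 172 169 162 159 156 154 152 150 149 165 195 214]
```

The key is upright: shank columns 256.7 to 257.2 match the model, and so does the bar slope. The arm and scene camera agree within about 1 mm. Next I'll refine the plate pose by fitting its outline in both saved pictures.

```bash
cat > fit.py <<'E'
from h import *
from scipy.optimize import minimize
ims={c:cv2.cvtColor(cv2.imread(f),cv2.COLOR_BGR2GRAY).astype(float) for c,f in(("scene","pics/a.png"),("top","pics/b.png"))}
def hull(c,p):
    x,y,z,w=p;cw,sw=np.cos(w),np.sin(w)
    P=[proj(c,[x+cw*a-sw*b,y+sw*a+cw*b,z-d]) for d in(0,6) for a in(-26,50) for b in(-38,38)]
    return cv2.convexHull(np.array(P,np.float32))[:,0]
def cost(p,full=False):
    tot=[]
    for c in cams:
        im=ims[c];h=hull(c,p);x0,y0=boxes[c];S=12
        m=np.zeros((50*S,60*S),np.float32)
        q=np.round(((h-[x0,y0]+.5)*S-.5)*16).astype(np.int32);cv2.fillPoly(m,[q],1,shift=4)
        m=cv2.GaussianBlur(m,(0,0),sig*S);m=cv2.resize(m,(60,50),interpolation=cv2.INTER_AREA)
        I=im[y0:y0+50,x0:x0+60];k=ring[c];A=np.c_[m[k],np.ones(k.sum())]
        r=A@np.linalg.lstsq(A,I[k],rcond=None)[0]-I[k];tot.append(np.abs(np.clip(r,-40,40)).mean())
    return tot if full else sum(tot)
p0=np.array([509,-220.5,89,-.04]);boxes={};ring={}
for c in ims:
    h=hull(c,p0);b=(h.mean(0)-[30,25]).astype(int);boxes[c]=b
    d=np.array([[cv2.pointPolygonTest(h,(float(x+b[0]),float(y+b[1])),True) for x in range(60)] for y in range(50)])
    ring[c]=(d>-4)&(d<3.5)
for cams in(["scene","top"],["scene"],["top"]):
  for sig in(.8,1.2):
    f=(lambda p:cost(p)) if len(cams)==2 else (lambda p:cost([p[0],p[1],89,p[3]]))
    r=minimize(f,p0,method="Nelder-Mead",options=dict(initial_simplex=p0+np.vstack([np.zeros(4),np.diag([4,4,4,.05])]),xatol=.02,maxiter=300))
    print(cams,sig,r.x[:3].round(2),np.degrees(r.x[3]).round(2),np.round(cost(r.x,True),2))
E
python3 fit.py
```

```text
['scene', 'top'] 0.8 [ 508.35 -220.53   91.13] -2.19 [20.11  9.24]
['scene', 'top'] 1.2 [ 508.41 -220.48   91.37] -2.18 [20.28  9.8 ]Traceback (most recent call last):
  File "fit.py", line 26, in <module>
    r=minimize(f,p0,method="Nelder-Mead",options=dict(initial_simplex=p0+np.vstack([np.zeros(4),np.diag([4,4,4,.05])]),xatol=.02,maxiter=300))
    res = _minimize_neldermead(fun, x0, args, callback, bounds=bounds,
                               **options)
    fxr = func(xr)
    fx = function(np.copy(x), *(wrapper_args + args))
  File "fit.py", line 25, in <lambda>
    f=(lambda p:cost(p)) if len(cams)==2 else (lambda p:cost([p[0],p[1],89,p[3]]))
                                                        ~~~~^^^^^^^^^^^^^^^^^^^^^
  File "fit.py", line 11, in cost
    im=ims[c];h=hull(c,p);x0,y0=boxes[c];S=12
                ~~~~^^^^^
  File "fit.py", line 6, in hull
    P=[proj(c,[x+cw*a-sw*b,y+sw*a+cw*b,z-d]) for d in(0,6) for a in(-26,50) for b in(-38,38)]
       ~~~~^^^^^^^^^^^^^^^^^^^^^^^^^^^^^^^^^
  File "h.py", line 14, in proj
    c=camera_info(cam);q=np.array(c["mtx"])@(np.array(c["R"])@np.array(X)+np.array(c["t"]).ravel());return q[:2]/q[2]
ValueError: time passes only in moves, steps and waits
```

Call:
send_rows([
  {"fingers": 0,"tx": -0.002,"ty": 0.007,"tz": 0,"wx": 0,"wy": 0,"wz": 0},
  {"fingers": 0,"tx": 0,"ty": 0,"tz": 0.02,"wx": 0,"wy": 0,"wz": 0},
  {"fingers": 0,"tx": 0,"ty": 0,"tz": 0.014,"wx": 0,"wy": 0,"wz": 0},
  {"fingers": 0,"tx": 0,"ty": 0,"tz": 0.008,"wx": 0,"wy": 0,"wz": 0},
  {"fingers": 0,"tx": 0,"ty": 0,"tz": 0,"wx": 0,"wy": 0,"wz": 0},
  {"fingers": 0,"tx": 0,"ty": 0,"tz": 0,"wx": 0,"wy": 0,"wz": 0},
  {"fingers": 0,"tx": 0,"ty": 0,"tz": 0,"wx": 0,"wy": 0,"wz": 0},
  {"fingers": 0,"tx": 0,"ty": 0,"tz": 0,"wx": 0,"wy": 0,"wz": 0},
  {"fingers": 0,"tx": 0,"ty": 0,"tz": 0,"wx": 0,"wy": 0,"wz": 0},
  {"fingers": 0,"tx": 0,"ty": 0,"tz": 0,"wx": 0,"wy": 0,"wz": 0},
])

```text
time_s: 10.23
eef_pos: [509.7, -199.0, 141.9]
orientation: [[0.04, 0.999, 0.001], [0.999, -0.04, -0.001], [-0.0, 0.001, -1.0]]
ft_force: [-0.5, 0.4, -1.4]
grip_width: 14.6
grip_force: 79.6
```

Call:
send_rows([
  {"fingers": 0,"tx": 0,"ty": 0,"tz": 0.001,"wx": 0,"wy": 0,"wz": 0},
  {"fingers": 0,"tx": 0,"ty": 0,"tz": 0,"wx": 0,"wy": 0,"wz": 0},
  {"fingers": 0,"tx": 0,"ty": 0,"tz": 0.001,"wx": 0,"wy": 0,"wz": 0},
  {"fingers": 0,"tx": 0,"ty": 0,"tz": 0,"wx": 0,"wy": 0,"wz": 0},
  {"fingers": 0,"tx": 0,"ty": 0,"tz": 0.001,"wx": 0,"wy": 0,"wz": 0},
  {"fingers": 0,"tx": 0,"ty": 0,"tz": 0,"wx": 0,"wy": 0,"wz": 0},
  {"fingers": 0,"tx": 0,"ty": 0,"tz": 0,"wx": 0,"wy": 0,"wz": 0},
  {"fingers": 0,"tx": 0,"ty": 0,"tz": 0,"wx": 0,"wy": 0,"wz": 0},
  {"fingers": 0,"tx": 0,"ty": 0,"tz": 0,"wx": 0,"wy": 0,"wz": 0},
  {"fingers": 0,"tx": 0,"ty": 0,"tz": 0,"wx": 0,"wy": 0,"wz": 0},
])

```text
time_s: 11.07
eef_pos: [509.4, -198.8, 139.1]
orientation: [[0.039, 0.999, -0.0], [0.999, -0.039, -0.0], [-0.0, -0.0, -1.0]]
ft_force: [0.2, 0.2, -2.0]
grip_width: 14.9
grip_force: 79.6
```

Call:
send_rows([
  {"fingers": 0,"tx": 0,"ty": 0,"tz": 0.001,"wx": 0,"wy": 0,"wz": 0},
  {"fingers": 0,"tx": 0,"ty": 0,"tz": 0,"wx": 0,"wy": 0,"wz": 0},
  {"fingers": 0,"tx": 0,"ty": 0,"tz": 0.001,"wx": 0,"wy": 0,"wz": 0},
  {"fingers": 0,"tx": 0,"ty": 0,"tz": 0,"wx": 0,"wy": 0,"wz": 0},
  {"fingers": 0,"tx": 0,"ty": 0,"tz": 0.001,"wx": 0,"wy": 0,"wz": 0},
  {"fingers": 0,"tx": 0,"ty": 0,"tz": 0,"wx": 0,"wy": 0,"wz": 0},
  {"fingers": 0,"tx": 0,"ty": 0,"tz": 0,"wx": 0,"wy": 0,"wz": 0},
  {"fingers": 0,"tx": 0,"ty": 0,"tz": 0,"wx": 0,"wy": 0,"wz": 0},
  {"fingers": 0,"tx": 0,"ty": 0,"tz": 0,"wx": 0,"wy": 0,"wz": 0},
  {"fingers": 0,"tx": 0,"ty": 0,"tz": 0,"wx": 0,"wy": 0,"wz": 0},
])

```text
time_s: 11.9
eef_pos: [509.4, -198.8, 136.9]
orientation: [[0.039, 0.999, 0.0], [0.999, -0.039, -0.0], [-0.0, 0.0, -1.0]]
ft_force: [0.7, 0.2, -0.7]
grip_width: 14.6
grip_force: 79.6
```

Call:
send_rows([
  {"fingers": 0,"tx": 0,"ty": 0,"tz": 0.001,"wx": 0,"wy": 0,"wz": 0},
  {"fingers": 0,"tx": 0,"ty": 0,"tz": 0,"wx": 0,"wy": 0,"wz": 0},
  {"fingers": 0,"tx": 0,"ty": 0,"tz": 0.001,"wx": 0,"wy": 0,"wz": 0},
  {"fingers": 0,"tx": 0,"ty": 0,"tz": 0,"wx": 0,"wy": 0,"wz": 0},
  {"fingers": 0,"tx": 0,"ty": 0,"tz": 0,"wx": 0,"wy": 0,"wz": 0},
  {"fingers": 0,"tx": 0,"ty": 0,"tz": 0,"wx": 0,"wy": 0,"wz": 0},
  {"fingers": 0,"tx": 0,"ty": 0,"tz": 0,"wx": 0,"wy": 0,"wz": 0},
  {"fingers": 0,"tx": 0,"ty": 0,"tz": 0,"wx": 0,"wy": 0,"wz": 0},
  {"fingers": 0,"tx": 0,"ty": 0,"tz": 0,"wx": 0,"wy": 0,"wz": 0},
  {"fingers": 0,"tx": 0,"ty": 0,"tz": 0,"wx": 0,"wy": 0,"wz": 0},
])

```text
time_s: 12.73
eef_pos: [509.4, -198.8, 135.4]
orientation: [[0.039, 0.999, 0.0], [0.999, -0.039, -0.0], [-0.0, 0.0, -1.0]]
ft_force: [-0.4, -0.7, -1.0]
grip_width: 14.3
grip_force: 79.6
```

Tip at about 90.6 and no contact yet.

Call:
send_rows([
  {"fingers": 0,"tx": 0,"ty": 0,"tz": 0.001,"wx": 0,"wy": 0,"wz": 0},
  {"fingers": 0,"tx": 0,"ty": 0,"tz": 0,"wx": 0,"wy": 0,"wz": 0},
  {"fingers": 0,"tx": 0,"ty": 0,"tz": 0.001,"wx": 0,"wy": 0,"wz": 0},
  {"fingers": 0,"tx": 0,"ty": 0,"tz": 0,"wx": 0,"wy": 0,"wz": 0},
  {"fingers": 0,"tx": 0,"ty": 0,"tz": 0,"wx": 0,"wy": 0,"wz": 0},
  {"fingers": 0,"tx": 0,"ty": 0,"tz": 0,"wx": 0,"wy": 0,"wz": 0},
  {"fingers": 0,"tx": 0,"ty": 0,"tz": 0,"wx": 0,"wy": 0,"wz": 0},
  {"fingers": 0,"tx": 0,"ty": 0,"tz": 0,"wx": 0,"wy": 0,"wz": 0},
  {"fingers": 0,"tx": 0,"ty": 0,"tz": 0,"wx": 0,"wy": 0,"wz": 0},
  {"fingers": 0,"tx": 0,"ty": 0,"tz": 0,"wx": 0,"wy": 0,"wz": 0},
])

```text
time_s: 13.57
eef_pos: [509.4, -198.8, 134.0]
orientation: [[0.039, 0.999, 0.0], [0.999, -0.039, -0.0], [-0.0, 0.0, -1.0]]
ft_force: [0.1, 0.2, 0.8]
grip_width: 14.7
grip_force: 79.9
```

Call:
send_rows([
  {"fingers": 0,"tx": 0,"ty": 0,"tz": 0.001,"wx": 0,"wy": 0,"wz": 0},
  {"fingers": 0,"tx": 0,"ty": 0,"tz": 0,"wx": 0,"wy": 0,"wz": 0},
  {"fingers": 0,"tx": 0,"ty": 0,"tz": 0,"wx": 0,"wy": 0,"wz": 0},
  {"fingers": 0,"tx": 0,"ty": 0,"tz": 0,"wx": 0,"wy": 0,"wz": 0},
  {"fingers": 0,"tx": 0,"ty": 0,"tz": 0,"wx": 0,"wy": 0,"wz": 0},
  {"fingers": 0,"tx": 0,"ty": 0,"tz": 0,"wx": 0,"wy": 0,"wz": 0},
  {"fingers": 0,"tx": 0,"ty": 0,"tz": 0,"wx": 0,"wy": 0,"wz": 0},
  {"fingers": 0,"tx": 0,"ty": 0,"tz": 0,"wx": 0,"wy": 0,"wz": 0},
  {"fingers": 0,"tx": 0,"ty": 0,"tz": 0,"wx": 0,"wy": 0,"wz": 0},
  {"fingers": 0,"tx": 0,"ty": 0,"tz": 0,"wx": 0,"wy": 0,"wz": 0},
])

```text
time_s: 14.4
eef_pos: [509.5, -198.9, 133.9]
orientation: [[0.039, 0.999, 0.0], [0.999, -0.039, -0.0], [-0.0, 0.0, -1.0]]
ft_force: [-2.4, 0.8, 4.3]
grip_width: 14.9
grip_force: 80.5
```

Face contact at TCP z 133.9. I'll lift slightly and push the shutter aside toward the socket.

Call:
send_rows([
  {"fingers": 0,"tx": 0,"ty": 0,"tz": -0.002,"wx": 0,"wy": 0,"wz": 0},
  {"fingers": 0,"tx": 0,"ty": 0,"tz": 0,"wx": 0,"wy": 0,"wz": 0},
  {"fingers": 0,"tx": -0.004,"ty": 0,"tz": 0,"wx": 0,"wy": 0,"wz": 0},
  {"fingers": 0,"tx": -0.004,"ty": 0,"tz": 0,"wx": 0,"wy": 0,"wz": 0},
  {"fingers": 0,"tx": -0.004,"ty": 0,"tz": 0,"wx": 0,"wy": 0,"wz": 0},
  {"fingers": 0,"tx": -0.004,"ty": 0,"tz": 0,"wx": 0,"wy": 0,"wz": 0},
  {"fingers": 0,"tx": -0.002,"ty": 0,"tz": 0,"wx": 0,"wy": 0,"wz": 0},
  {"fingers": 0,"tx": 0,"ty": 0,"tz": 0,"wx": 0,"wy": 0,"wz": 0},
  {"fingers": 0,"tx": 0,"ty": 0,"tz": 0,"wx": 0,"wy": 0,"wz": 0},
  {"fingers": 0,"tx": 0,"ty": 0,"tz": 0,"wx": 0,"wy": 0,"wz": 0},
])

```text
time_s: 15.23
eef_pos: [508.6, -212.2, 134.5]
orientation: [[0.039, 0.999, -0.0], [0.999, -0.039, 0.0], [0.0, -0.0, -1.0]]
ft_force: [0.5, 1.0, -0.3]
grip_width: 14.7
grip_force: 79.6
```

Call:
send_rows([
  {"fingers": 0,"tx": -0.003,"ty": 0,"tz": 0,"wx": 0,"wy": 0,"wz": 0},
  {"fingers": 0,"tx": 0,"ty": 0,"tz": 0,"wx": 0,"wy": 0,"wz": 0},
  {"fingers": 0,"tx": 0,"ty": 0,"tz": 0.002,"wx": 0,"wy": 0,"wz": 0},
  {"fingers": 0,"tx": 0,"ty": 0,"tz": 0,"wx": 0,"wy": 0,"wz": 0},
  {"fingers": 0,"tx": -0.002,"ty": 0,"tz": 0,"wx": 0,"wy": 0,"wz": 0},
  {"fingers": 0,"tx": 0,"ty": 0,"tz": 0,"wx": 0,"wy": 0,"wz": 0},
  {"fingers": 0,"tx": -0.002,"ty": 0,"tz": 0,"wx": 0,"wy": 0,"wz": 0},
  {"fingers": 0,"tx": 0,"ty": 0,"tz": 0,"wx": 0,"wy": 0,"wz": 0},
  {"fingers": 0,"tx": 0,"ty": 0,"tz": 0,"wx": 0,"wy": 0,"wz": 0},
  {"fingers": 0,"tx": 0,"ty": 0,"tz": 0,"wx": 0,"wy": 0,"wz": 0},
])

```text
time_s: 16.07
eef_pos: [508.9, -217.7, 133.4]
orientation: [[0.039, 0.999, 0.001], [0.999, -0.039, -0.0], [-0.0, 0.001, -1.0]]
ft_force: [-1.2, 2.8, 3.3]
grip_width: 14.5
grip_force: 80.3
```

Call:
send_rows([
  {"fingers": 0,"tx": -0.001,"ty": 0,"tz": 0,"wx": 0,"wy": 0,"wz": 0},
  {"fingers": 0,"tx": 0,"ty": 0,"tz": 0,"wx": 0,"wy": 0,"wz": 0},
  {"fingers": 0,"tx": -0.001,"ty": 0,"tz": 0,"wx": 0,"wy": 0,"wz": 0},
  {"fingers": 0,"tx": 0,"ty": 0,"tz": 0,"wx": 0,"wy": 0,"wz": 0},
  {"fingers": 0,"tx": -0.001,"ty": 0,"tz": 0,"wx": 0,"wy": 0,"wz": 0},
  {"fingers": 0,"tx": 0,"ty": 0,"tz": 0,"wx": 0,"wy": 0,"wz": 0},
  {"fingers": 0,"tx": -0.001,"ty": 0,"tz": 0,"wx": 0,"wy": 0,"wz": 0},
  {"fingers": 0,"tx": 0,"ty": 0,"tz": 0,"wx": 0,"wy": 0,"wz": 0},
  {"fingers": 0,"tx": 0,"ty": 0,"tz": 0,"wx": 0,"wy": 0,"wz": 0},
  {"fingers": 0,"tx": 0,"ty": 0,"tz": 0,"wx": 0,"wy": 0,"wz": 0},
])

```text
time_s: 16.9
eef_pos: [508.3, -220.6, 132.9]
orientation: [[0.04, 0.999, -0.001], [0.999, -0.04, 0.0], [-0.0, -0.001, -1.0]]
ft_force: [-0.6, 0.7, -1.4]
grip_width: 14.8
grip_force: 79.6
```

The tip is below face level with no contact force, so it is in the socket mouth. I'll press down gently.

Call:
send_rows([
  {"fingers": 0,"tx": 0,"ty": 0,"tz": 0.001,"wx": 0,"wy": 0,"wz": 0},
  {"fingers": 0,"tx": 0,"ty": 0,"tz": 0,"wx": 0,"wy": 0,"wz": 0},
  {"fingers": 0,"tx": 0,"ty": 0,"tz": 0.001,"wx": 0,"wy": 0,"wz": 0},
  {"fingers": 0,"tx": 0,"ty": 0,"tz": 0,"wx": 0,"wy": 0,"wz": 0},
  {"fingers": 0,"tx": 0,"ty": 0,"tz": 0.001,"wx": 0,"wy": 0,"wz": 0},
  {"fingers": 0,"tx": 0,"ty": 0,"tz": 0,"wx": 0,"wy": 0,"wz": 0},
  {"fingers": 0,"tx": 0,"ty": 0,"tz": 0,"wx": 0,"wy": 0,"wz": 0},
  {"fingers": 0,"tx": 0,"ty": 0,"tz": 0,"wx": 0,"wy": 0,"wz": 0},
  {"fingers": 0,"tx": 0,"ty": 0,"tz": 0,"wx": 0,"wy": 0,"wz": 0},
  {"fingers": 0,"tx": 0,"ty": 0,"tz": 0,"wx": 0,"wy": 0,"wz": 0},
])

```text
time_s: 17.73
eef_pos: [508.8, -220.7, 131.1]
orientation: [[0.039, 0.999, 0.001], [0.999, -0.039, -0.0], [-0.0, 0.001, -1.0]]
ft_force: [0.9, 0.4, -1.9]
grip_width: 14.5
grip_force: 79.7
```

Call:
send_rows([
  {"fingers": 0,"tx": 0,"ty": 0,"tz": 0.0015,"wx": 0,"wy": 0,"wz": 0},
  {"fingers": 0,"tx": 0,"ty": 0,"tz": 0,"wx": 0,"wy": 0,"wz": 0},
  {"fingers": 0,"tx": 0,"ty": 0,"tz": 0.0015,"wx": 0,"wy": 0,"wz": 0},
  {"fingers": 0,"tx": 0,"ty": 0,"tz": 0,"wx": 0,"wy": 0,"wz": 0},
  {"fingers": 0,"tx": 0,"ty": 0,"tz": 0.001,"wx": 0,"wy": 0,"wz": 0},
  {"fingers": 0,"tx": 0,"ty": 0,"tz": 0,"wx": 0,"wy": 0,"wz": 0},
  {"fingers": 0,"tx": 0,"ty": 0,"tz": 0,"wx": 0,"wy": 0,"wz": 0},
  {"fingers": 0,"tx": 0,"ty": 0,"tz": 0,"wx": 0,"wy": 0,"wz": 0},
  {"fingers": 0,"tx": 0,"ty": 0,"tz": 0,"wx": 0,"wy": 0,"wz": 0},
  {"fingers": 0,"tx": 0,"ty": 0,"tz": 0,"wx": 0,"wy": 0,"wz": 0},
])

```text
time_s: 18.57
eef_pos: [508.9, -220.7, 127.9]
orientation: [[0.039, 0.999, 0.001], [0.999, -0.039, -0.0], [-0.0, 0.001, -1.0]]
ft_force: [3.6, -0.4, -1.1]
grip_width: 14.4
grip_force: 79.6
```

Call:
send_rows([
  {"fingers": 0,"tx": 0,"ty": 0.0006,"tz": 0.002,"wx": 0,"wy": 0,"wz": 0},
  {"fingers": 0,"tx": 0,"ty": 0,"tz": 0,"wx": 0,"wy": 0,"wz": 0},
  {"fingers": 0,"tx": 0,"ty": 0,"tz": 0.002,"wx": 0,"wy": 0,"wz": 0},
  {"fingers": 0,"tx": 0,"ty": 0,"tz": 0,"wx": 0,"wy": 0,"wz": 0},
  {"fingers": 0,"tx": 0,"ty": 0,"tz": 0.002,"wx": 0,"wy": 0,"wz": 0},
  {"fingers": 0,"tx": 0,"ty": 0,"tz": 0,"wx": 0,"wy": 0,"wz": 0},
  {"fingers": 0,"tx": 0,"ty": 0,"tz": 0.002,"wx": 0,"wy": 0,"wz": 0},
  {"fingers": 0,"tx": 0,"ty": 0,"tz": 0.002,"wx": 0,"wy": 0,"wz": 0},
  {"fingers": 0,"tx": 0,"ty": 0,"tz": 0,"wx": 0,"wy": 0,"wz": 0},
  {"fingers": 0,"tx": 0,"ty": 0,"tz": 0,"wx": 0,"wy": 0,"wz": 0},
])

```text
time_s: 19.4
eef_pos: [509.0, -220.6, 120.1]
orientation: [[0.039, 0.999, 0.0], [0.999, -0.039, -0.0], [-0.0, 0.0, -1.0]]
ft_force: [3.2, 0.3, -0.7]
grip_width: 14.7
grip_force: 79.7
```

Call:
send_rows([
  {"fingers": 0,"tx": 0,"ty": 0.0004,"tz": 0.002,"wx": 0,"wy": 0,"wz": 0},
  {"fingers": 0,"tx": 0,"ty": 0,"tz": 0,"wx": 0,"wy": 0,"wz": 0},
  {"fingers": 0,"tx": 0,"ty": 0,"tz": 0.002,"wx": 0,"wy": 0,"wz": 0},
  {"fingers": 0,"tx": 0,"ty": 0,"tz": 0,"wx": 0,"wy": 0,"wz": 0},
  {"fingers": 0,"tx": 0,"ty": 0,"tz": 0.001,"wx": 0,"wy": 0,"wz": 0},
  {"fingers": 0,"tx": 0,"ty": 0,"tz": 0,"wx": 0,"wy": 0,"wz": 0},
  {"fingers": 0,"tx": 0,"ty": 0,"tz": 0.001,"wx": 0,"wy": 0,"wz": 0},
  {"fingers": 0,"tx": 0,"ty": 0,"tz": 0,"wx": 0,"wy": 0,"wz": 0},
  {"fingers": 0,"tx": 0,"ty": 0,"tz": 0,"wx": 0,"wy": 0,"wz": 0},
  {"fingers": 0,"tx": 0,"ty": 0,"tz": 0,"wx": 0,"wy": 0,"wz": 0},
])

```text
time_s: 20.23
eef_pos: [509.1, -220.6, 115.8]
orientation: [[0.04, 0.999, -0.0], [0.999, -0.04, -0.0], [-0.0, -0.0, -1.0]]
ft_force: [0.9, 0.5, 0.5]
grip_width: 14.9
grip_force: 79.8
```

Call:
send_rows([
  {"fingers": 0,"tx": 0,"ty": 0,"tz": 0.001,"wx": 0,"wy": 0,"wz": 0},
  {"fingers": 0,"tx": 0,"ty": 0,"tz": 0,"wx": 0,"wy": 0,"wz": 0},
  {"fingers": 0,"tx": 0,"ty": 0,"tz": 0,"wx": 0,"wy": 0,"wz": 0},
  {"fingers": 0,"tx": 0,"ty": 0,"tz": 0.0005,"wx": 0,"wy": 0,"wz": 0},
  {"fingers": 0,"tx": 0,"ty": 0,"tz": 0,"wx": 0,"wy": 0,"wz": 0},
  {"fingers": 0,"tx": 0,"ty": 0,"tz": 0,"wx": 0,"wy": 0,"wz": 0},
  {"fingers": 0,"tx": 0,"ty": 0,"tz": 0,"wx": 0,"wy": 0,"wz": 0},
  {"fingers": 0,"tx": 0,"ty": 0,"tz": 0,"wx": 0,"wy": 0,"wz": 0},
  {"fingers": 0,"tx": 0,"ty": 0,"tz": 0,"wx": 0,"wy": 0,"wz": 0},
  {"fingers": 0,"tx": 0,"ty": 0,"tz": 0,"wx": 0,"wy": 0,"wz": 0},
])

```text
time_s: 21.07
eef_pos: [509.2, -220.7, 115.5]
orientation: [[0.039, 0.999, 0.0], [0.999, -0.039, -0.0], [-0.0, 0.0, -1.0]]
ft_force: [0.0, 0.6, 6.6]
grip_width: 14.5
grip_force: 80.7
```

Fully home: depth 18.4 mm with 6.6 N on the bottom. Turning clockwise.

Call:
send_rows([
  {"fingers": 0,"tx": 0,"ty": 0,"tz": 0,"wx": 0,"wy": 0,"wz": 0.05},
  {"fingers": 0,"tx": 0,"ty": 0,"tz": 0,"wx": 0,"wy": 0,"wz": 0.05},
  {"fingers": 0,"tx": 0,"ty": 0,"tz": 0,"wx": 0,"wy": 0,"wz": 0.05},
  {"fingers": 0,"tx": 0,"ty": 0,"tz": 0,"wx": 0,"wy": 0,"wz": 0.05},
  {"fingers": 0,"tx": 0,"ty": 0,"tz": 0,"wx": 0,"wy": 0,"wz": 0.05},
  {"fingers": 0,"tx": 0,"ty": 0,"tz": 0,"wx": 0,"wy": 0,"wz": 0.05},
  {"fingers": 0,"tx": 0,"ty": 0,"tz": 0,"wx": 0,"wy": 0,"wz": 0.05},
  {"fingers": 0,"tx": 0,"ty": 0,"tz": 0,"wx": 0,"wy": 0,"wz": 0.05},
  {"fingers": 0,"tx": 0,"ty": 0,"tz": 0,"wx": 0,"wy": 0,"wz": 0},
  {"fingers": 0,"tx": 0,"ty": 0,"tz": 0,"wx": 0,"wy": 0,"wz": 0},
])

```text
time_s: 21.9
eef_pos: [508.4, -220.8, 115.5]
orientation: [[0.619, 0.785, -0.002], [0.785, -0.619, -0.001], [-0.002, -0.001, -1.0]]
ft_force: [-2.1, 0.4, 7.6]
grip_width: 14.6
grip_force: 80.7
```

```bash
python3 -c "
from h import *
s=read_state();print(s['moment'],s['ft_force'],s['joints'],s['eef_pos'],s['grip_width'])"
```

```text
[0.06664008 0.50621796 0.04093001] [-2.08049933  0.43693371  7.59691149] [-3.01078463e+01  1.38312451e+01 -1.89337490e+01  5.72957946e+01
 -8.77785500e-02  9.81669451e+01] [ 508.42693045 -220.77417291  115.49675951] 14.640213749534363
```

Call:
send_rows([
  {"fingers": 0,"tx": 0,"ty": 0,"tz": 0,"wx": 0,"wy": 0,"wz": 0.06},
  {"fingers": 0,"tx": 0,"ty": 0,"tz": 0,"wx": 0,"wy": 0,"wz": 0.06},
  {"fingers": 0,"tx": 0,"ty": 0,"tz": 0,"wx": 0,"wy": 0,"wz": 0.06},
  {"fingers": 0,"tx": 0,"ty": 0,"tz": 0,"wx": 0,"wy": 0,"wz": 0.06},
  {"fingers": 0,"tx": 0,"ty": 0,"tz": 0,"wx": 0,"wy": 0,"wz": 0.06},
  {"fingers": 0,"tx": 0,"ty": 0,"tz": 0,"wx": 0,"wy": 0,"wz": 0.06},
  {"fingers": 0,"tx": 0,"ty": 0,"tz": 0,"wx": 0,"wy": 0,"wz": 0.06},
  {"fingers": 0,"tx": 0,"ty": 0,"tz": 0,"wx": 0,"wy": 0,"wz": 0.06},
  {"fingers": 0,"tx": 0,"ty": 0,"tz": 0,"wx": 0,"wy": 0,"wz": 0.06},
  {"fingers": 0,"tx": 0,"ty": 0,"tz": 0,"wx": 0,"wy": 0,"wz": 0.04},
])

```text
time_s: 22.73
eef_pos: [507.6, -218.9, 115.4]
orientation: [[1.0, -0.012, -0.003], [-0.011, -1.0, 0.003], [-0.003, -0.003, -1.0]]
ft_force: [-3.6, 4.5, 11.3]
grip_width: 14.8
grip_force: 81.1
```

```bash
python3 -c "
from h import *
s=read_state();print(s['moment'],s['ft_force'],s['joints'],s['eef_pos'],s['grip_width']);R=s['orientation'];print(np.degrees(np.arctan2(R[1][0],R[0][0])))"
```

```text
[1.06913624 0.89191401 0.10050334] [-3.62502695  4.49306797 11.32394376] [-3.00714004e+01  1.38024003e+01 -1.89820462e+01  5.74585389e+01
  7.32733546e-02  1.50587262e+02] [ 507.58855594 -218.93819574  115.42332285] 14.7897996459961
-0.6585368015677923
```

Call:
send_rows([
  {"fingers": 0,"tx": 0,"ty": 0,"tz": 0,"wx": 0,"wy": 0,"wz": 0.04},
  {"fingers": 0,"tx": 0,"ty": 0,"tz": 0,"wx": 0,"wy": 0,"wz": 0},
  {"fingers": 0,"tx": 0,"ty": 0,"tz": 0,"wx": 0,"wy": 0,"wz": 0.03},
  {"fingers": 0,"tx": 0,"ty": 0,"tz": 0,"wx": 0,"wy": 0,"wz": 0},
  {"fingers": 0,"tx": 0,"ty": 0,"tz": 0,"wx": 0,"wy": 0,"wz": 0.03},
  {"fingers": 0,"tx": 0,"ty": 0,"tz": 0,"wx": 0,"wy": 0,"wz": 0},
  {"fingers": 0,"tx": 0,"ty": 0,"tz": 0,"wx": 0,"wy": 0,"wz": 0},
  {"fingers": 0,"tx": 0,"ty": 0,"tz": 0,"wx": 0,"wy": 0,"wz": 0},
  {"fingers": 0,"tx": 0,"ty": 0,"tz": 0,"wx": 0,"wy": 0,"wz": 0},
  {"fingers": 0,"tx": 0,"ty": 0,"tz": 0,"wx": 0,"wy": 0,"wz": 0},
])

```text
time_s: 23.57
eef_pos: [507.6, -218.6, 115.5]
orientation: [[0.987, -0.164, -0.003], [-0.164, -0.987, 0.004], [-0.003, -0.003, -1.0]]
ft_force: [-3.5, 3.4, 12.0]
grip_width: 14.8
grip_force: 81.2
```

```bash
cat > st.py <<'E'
from h import *
np.set_printoptions(precision=2,suppress=True)
s=read_state();R=s['orientation'];print(s['time_s'],s['moment'],s['ft_force'],s['joints'],s['eef_pos'],s['grip_width'],np.degrees(np.arctan2(R[1][0],R[0][0])))
E
python3 st.py
```

```text
23.5667 [1.16 0.86 0.05] [-3.47  3.44 11.97] [-30.06  13.8  -18.99  57.47   0.11 159.35] [ 507.61 -218.62  115.45] 14.819664380627623 -9.413742976723112
```

Call:
send_rows([
  {"fingers": 0,"tx": 0,"ty": 0,"tz": 0,"wx": 0,"wy": 0,"wz": 0.03},
  {"fingers": 0,"tx": 0,"ty": 0,"tz": 0,"wx": 0,"wy": 0,"wz": 0},
  {"fingers": 0,"tx": 0,"ty": 0,"tz": 0,"wx": 0,"wy": 0,"wz": 0.02},
  {"fingers": 0,"tx": 0,"ty": 0,"tz": 0,"wx": 0,"wy": 0,"wz": 0},
  {"fingers": 0,"tx": 0,"ty": 0,"tz": 0,"wx": 0,"wy": 0,"wz": 0.02},
  {"fingers": 0,"tx": 0,"ty": 0,"tz": 0,"wx": 0,"wy": 0,"wz": 0},
  {"fingers": 0,"tx": 0,"ty": 0,"tz": 0,"wx": 0,"wy": 0,"wz": 0},
  {"fingers": 0,"tx": 0,"ty": 0,"tz": 0,"wx": 0,"wy": 0,"wz": 0},
  {"fingers": 0,"tx": 0,"ty": 0,"tz": 0,"wx": 0,"wy": 0,"wz": 0},
  {"fingers": 0,"tx": 0,"ty": 0,"tz": 0,"wx": 0,"wy": 0,"wz": 0},
])

```text
time_s: 24.4
eef_pos: [507.7, -218.4, 115.4]
orientation: [[0.963, -0.271, -0.003], [-0.271, -0.963, 0.004], [-0.004, -0.004, -1.0]]
ft_force: [-3.3, 5.4, 11.2]
grip_width: 14.5
grip_force: 81.2
```

```bash
python3 st.py
```

```text
24.4 [1.25 0.82 0.05] [-3.3   5.39 11.17] [-30.05  13.8  -18.99  57.48   0.14 165.65] [ 507.67 -218.37  115.43] 14.467800371383795 -15.705068506217259
```

No stop felt yet, so I'll look.

Run:
```python
from lean import *
a,s,e,R=look()
cv2.imwrite("pics/j.png",cv2.resize(a[150:230,210:310].astype(np.uint8),None,fx=7,fy=7,interpolation=2)[:,:,::-1])
for u in(-33,33):print(proj("scene",e+R[:,0]*u+[0,0,25]),proj("scene",e+np.array([.0,u,25])))
print(proj("scene",e))
```

```text
24.6 [ 507.7 -218.4  115.4] [-0.  0. -1.] -15.7 [-4.   4.5 11.8]
[251.2 180.5] [238.  190.5]
[247.9 197.2] [261.  186.9]
[250.4 194.7]
```

View pics/j.png

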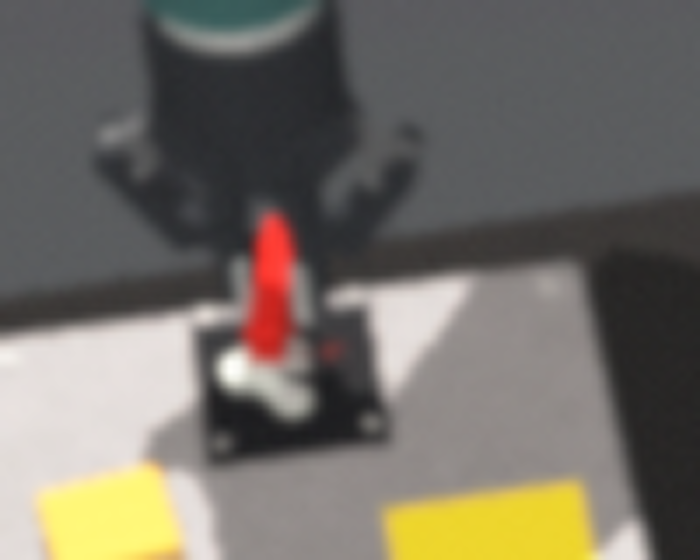

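The red bar runs from (249,181) to (247,198), roughly 100° turned. The shutter leaf is pushed aside to -y at (247,205) and the key stands in the plate. I'll continue until the stop is felt.

Call:
send_rows([
  {"fingers": 0,"tx": 0,"ty": 0,"tz": 0,"wx": 0,"wy": 0,"wz": 0.02},
  {"fingers": 0,"tx": 0,"ty": 0,"tz": 0,"wx": 0,"wy": 0,"wz": 0},
  {"fingers": 0,"tx": 0,"ty": 0,"tz": 0,"wx": 0,"wy": 0,"wz": 0.02},
  {"fingers": 0,"tx": 0,"ty": 0,"tz": 0,"wx": 0,"wy": 0,"wz": 0},
  {"fingers": 0,"tx": 0,"ty": 0,"tz": 0,"wx": 0,"wy": 0,"wz": 0.02},
  {"fingers": 0,"tx": 0,"ty": 0,"tz": 0,"wx": 0,"wy": 0,"wz": 0},
  {"fingers": 0,"tx": 0,"ty": 0,"tz": 0,"wx": 0,"wy": 0,"wz": 0},
  {"fingers": 0,"tx": 0,"ty": 0,"tz": 0,"wx": 0,"wy": 0,"wz": 0},
  {"fingers": 0,"tx": 0,"ty": 0,"tz": 0,"wx": 0,"wy": 0,"wz": 0},
  {"fingers": 0,"tx": 0,"ty": 0,"tz": 0,"wx": 0,"wy": 0,"wz": 0},
])

```text
time_s: 25.43
eef_pos: [507.8, -218.2, 115.5]
orientation: [[0.933, -0.36, -0.002], [-0.36, -0.933, 0.005], [-0.004, -0.004, -1.0]]
ft_force: [-3.6, 5.6, 11.7]
grip_width: 14.3
grip_force: 80.8
```

```bash
python3 st.py
```

```text
25.4333 [1.39 0.84 0.14] [-3.58  5.62 11.68] [-30.04  13.79 -18.99  57.48   0.17 171.04] [ 507.76 -218.17  115.45] 14.269505882002283 -21.08380390316665
```

Call:
send_rows([
  {"fingers": 0,"tx": 0,"ty": 0,"tz": 0,"wx": 0,"wy": 0,"wz": 0.02},
  {"fingers": 0,"tx": 0,"ty": 0,"tz": 0,"wx": 0,"wy": 0,"wz": 0},
  {"fingers": 0,"tx": 0,"ty": 0,"tz": 0,"wx": 0,"wy": 0,"wz": 0.02},
  {"fingers": 0,"tx": 0,"ty": 0,"tz": 0,"wx": 0,"wy": 0,"wz": 0},
  {"fingers": 0,"tx": 0,"ty": 0,"tz": 0,"wx": 0,"wy": 0,"wz": 0},
  {"fingers": 0,"tx": 0,"ty": 0,"tz": 0,"wx": 0,"wy": 0,"wz": 0},
  {"fingers": 0,"tx": 0,"ty": 0,"tz": 0,"wx": 0,"wy": 0,"wz": 0},
  {"fingers": 0,"tx": 0,"ty": 0,"tz": 0,"wx": 0,"wy": 0,"wz": 0},
  {"fingers": 0,"tx": 0,"ty": 0,"tz": 0,"wx": 0,"wy": 0,"wz": 0},
  {"fingers": 0,"tx": 0,"ty": 0,"tz": 0,"wx": 0,"wy": 0,"wz": 0},
])

```text
time_s: 26.27
eef_pos: [507.8, -218.0, 115.4]
orientation: [[0.909, -0.417, -0.002], [-0.417, -0.909, 0.005], [-0.004, -0.004, -1.0]]
ft_force: [-3.0, 6.1, 11.8]
grip_width: 14.5
grip_force: 80.6
```

```bash
python3 st.py
```

```text
26.2667 [1.44 0.78 0.18] [-2.97  6.09 11.78] [-30.04  13.8  -18.99  57.48   0.19 174.63] [ 507.78 -218.04  115.4 ] 14.459787146077446 -24.673119178425086
```

```bash
cat > yaw.py <<'E'
from lean import *
def main():
    a,s,e,R=look()
    w=np.clip(a[:,:,0]-np.maximum(a[:,:,1],a[:,:,2])-40,0,None);w[:170]=0;w[206:]=0;w[:,:235]=0;w[:,265:]=0
    w=w*(np.arange(640)[None]<254)
    rows=np.arange(400)
    for r in range(178,206):
        if w[r].sum()>60:print(r,round((w[r]*np.arange(640)).sum()/w[r].sum(),2),end="; ")
    print()
    for y in(-25,-15,-5):
        d=np.array([np.cos(np.radians(y)),np.sin(np.radians(y)),0])
        print(y,[proj("scene",np.array([509,-220.5,133+20*0])+d*u+[0,0,8]) for u in(-30,30)])
main()
E
python3 yaw.py
python3 - <<'E'
import cv2,numpy as np
a=cv2.resize(cv2.imread("pics/j.png")[:,:,::-1],(100,80),interpolation=cv2.INTER_AREA).astype(float)
w=np.clip(a[:,:,0]-np.maximum(a[:,:,1],a[:,:,2])-40,0,None);w[:,44:]=0
for r in range(80):
    if w[r].sum()>60:print(r+150,round((w[r]*np.arange(100)).sum()/w[r].sum()+210,2),end="; ")
E
```

```text
26.4667 [ 507.8 -218.1  115.4] [-0.  0. -1.] -24.7 [-2.6  6.3 12. ]
183 249.01; 184 248.85; 185 248.78; 186 248.67; 187 248.55; 188 248.38; 189 248.22; 190 247.99; 191 247.71; 192 247.46; 193 247.24; 194 247.14; 195 247.0; 196 246.7; 197 246.26; 198 245.96; 199 246.07; 200 246.42; 201 246.73; 
-25 [array([252. , 181.7]), array([245.7, 196.6])]
-15 [array([250.2, 181.5]), array([247.5, 196.7])]
-5 [array([248.4, 181.6]), array([249.4, 196.7])]
181 248.6; 182 248.72; 183 248.69; 184 248.61; 185 248.67; 186 248.7; 187 248.55; 188 248.42; 189 248.39; 190 248.4; 191 248.34; 192 248.23; 193 248.11; 194 248.01; 195 247.92; 196 247.75; 197 247.52; 198 247.47; 199 247.58; 200 247.69; 201 247.85;
```

The bar turned only about 5° of the last 9° commanded, and torque rose from 0.05 to 0.18 N m. It is at the locked stop. I'll relieve the lateral and turning load, then let go.

Call:
send_rows([
  {"fingers": 0,"tx": -0.0012,"ty": -0.0012,"tz": 0,"wx": 0,"wy": 0,"wz": 0},
  {"fingers": 0,"tx": -0.0012,"ty": -0.0012,"tz": 0,"wx": 0,"wy": 0,"wz": 0},
  {"fingers": 0,"tx": 0,"ty": 0,"tz": -0.0006,"wx": 0,"wy": 0,"wz": 0},
  {"fingers": 0,"tx": 0,"ty": 0,"tz": 0,"wx": 0,"wy": 0,"wz": -0.03},
  {"fingers": 0,"tx": 0,"ty": 0,"tz": 0,"wx": 0,"wy": 0,"wz": -0.03},
  {"fingers": 0,"tx": 0,"ty": 0,"tz": 0,"wx": 0,"wy": 0,"wz": -0.02},
  {"fingers": 0,"tx": 0,"ty": 0,"tz": 0,"wx": 0,"wy": 0,"wz": 0},
  {"fingers": 0,"tx": 0,"ty": 0,"tz": 0,"wx": 0,"wy": 0,"wz": 0},
  {"fingers": 0,"tx": 0,"ty": 0,"tz": 0,"wx": 0,"wy": 0,"wz": 0},
  {"fingers": 0,"tx": 0,"ty": 0,"tz": 0,"wx": 0,"wy": 0,"wz": 0},
])

```text
time_s: 27.3
eef_pos: [507.5, -217.9, 115.5]
orientation: [[0.953, -0.302, -0.002], [-0.302, -0.953, 0.0], [-0.002, 0.0, -1.0]]
ft_force: [-2.1, 0.8, 6.7]
grip_width: 14.6
grip_force: 80.4
```

```bash
python3 st.py; python3 yaw.py | head -2
```

```text
27.3 [0.18 0.37 0.04] [-2.11  0.81  6.73] [-29.93  13.66 -19.15  57.28  -0.03 167.63] [ 507.49 -217.91  115.5 ] 14.569149355816768 -17.559676060681376
27.5 [ 507.5 -217.9  115.5] [-0.  0. -1.] -17.6 [-1.7  0.7  6.9]
181 248.91; 182 248.92; 183 248.99; 184 249.02; 185 248.98; 186 248.88; 187 248.66; 188 248.58; 189 248.6; 190 248.52; 191 248.34; 192 248.18; 193 248.04; 194 247.92; 195 247.81; 196 247.63; 197 247.39; 198 247.3; 199 247.56; 200 247.82; 201 247.87;
```

Call:
send_rows([
  {"fingers": 0.2,"tx": 0,"ty": 0,"tz": 0,"wx": 0,"wy": 0,"wz": 0},
  {"fingers": 0.25,"tx": 0,"ty": 0,"tz": 0,"wx": 0,"wy": 0,"wz": 0},
  {"fingers": 0.35,"tx": 0,"ty": 0,"tz": 0,"wx": 0,"wy": 0,"wz": 0},
  {"fingers": 0.45,"tx": 0,"ty": 0,"tz": 0,"wx": 0,"wy": 0,"wz": 0},
  {"fingers": 0.5,"tx": 0,"ty": 0,"tz": 0,"wx": 0,"wy": 0,"wz": 0},
  {"fingers": 0.5,"tx": 0,"ty": 0,"tz": 0,"wx": 0,"wy": 0,"wz": 0},
  {"fingers": 0.5,"tx": 0,"ty": 0,"tz": 0,"wx": 0,"wy": 0,"wz": 0},
  {"fingers": 0.5,"tx": 0,"ty": 0,"tz": 0,"wx": 0,"wy": 0,"wz": 0},
  {"fingers": 0.5,"tx": 0,"ty": 0,"tz": 0,"wx": 0,"wy": 0,"wz": 0},
  {"fingers": 0.5,"tx": 0,"ty": 0,"tz": 0,"wx": 0,"wy": 0,"wz": 0},
])

```text
time_s: 28.33
eef_pos: [508.4, -218.2, 115.2]
orientation: [[0.953, -0.302, 0.0], [-0.302, -0.953, -0.0], [0.0, 0.0, -1.0]]
ft_force: [0.0, 0.6, 0.9]
grip_width: 42.8
grip_force: 0.0
```

Call:
send_rows([
  {"fingers": 0.5,"tx": 0,"ty": 0,"tz": -0.01,"wx": 0,"wy": 0,"wz": 0},
  {"fingers": 0.5,"tx": 0,"ty": 0,"tz": -0.02,"wx": 0,"wy": 0,"wz": 0},
  {"fingers": 0.5,"tx": 0,"ty": 0,"tz": -0.03,"wx": 0,"wy": 0,"wz": 0},
  {"fingers": 0.5,"tx": 0,"ty": 0,"tz": -0.05,"wx": 0,"wy": 0,"wz": 0},
  {"fingers": 0.5,"tx": 0,"ty": 0,"tz": -0.05,"wx": 0,"wy": 0,"wz": 0},
  {"fingers": 0.5,"tx": 0,"ty": 0,"tz": -0.05,"wx": 0,"wy": 0,"wz": 0},
  {"fingers": 0.5,"tx": 0,"ty": 0,"tz": 0,"wx": 0,"wy": 0,"wz": 0},
  {"fingers": 0.5,"tx": 0,"ty": 0,"tz": 0,"wx": 0,"wy": 0,"wz": 0},
  {"fingers": 0.5,"tx": 0,"ty": 0,"tz": 0,"wx": 0,"wy": 0,"wz": 0},
  {"fingers": 0.5,"tx": 0,"ty": 0,"tz": 0,"wx": 0,"wy": 0,"wz": 0},
])

```text
time_s: 29.17
eef_pos: [507.5, -217.7, 271.4]
orientation: [[0.953, -0.302, -0.002], [-0.302, -0.953, 0.001], [-0.002, -0.001, -1.0]]
ft_force: [-0.1, 0.4, -0.6]
grip_width: 42.6
grip_force: 0.0
```

```bash
python3 st.py
python3 - <<'E'
from meas import *
a=grab_frame("scene")
cv2.imwrite("pics/k.png",cv2.resize(a[150:250,200:330],None,fx=6,fy=6,interpolation=2)[:,:,::-1])
E
```

```text
29.1667 [ 0.02 -0.04 -0.01] [-0.08  0.41 -0.65] [-29.92   7.48  -6.99  75.68  -0.   167.64] [ 507.51 -217.69  271.41] 42.64474656707777 -17.559100482677515
```

View pics/k.png

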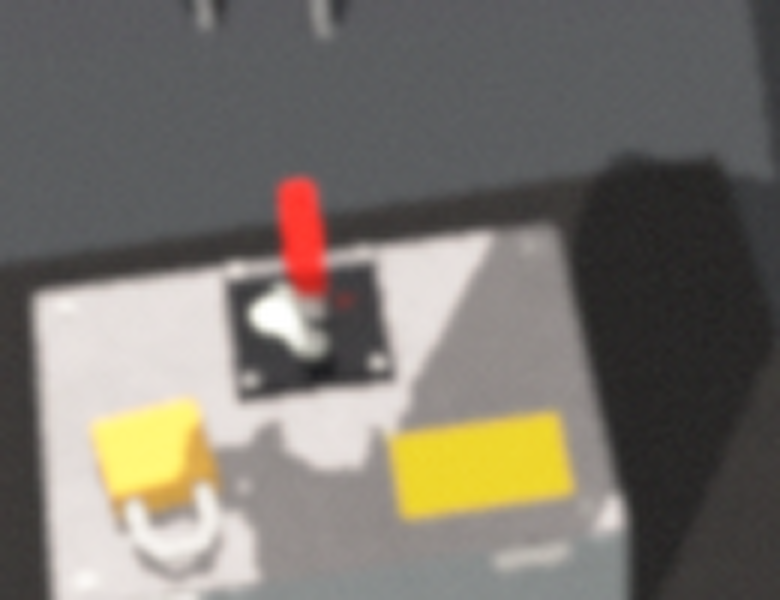

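The released key stands in the lock, bar from (249,181) to (251,197), about a quarter turn from insertion. The shutter is held aside at (247,204). The padlock and the sticker are undisturbed, and the gripper is clear above. Handing in.

```bash
python3 -c "
from workcell import *
print(hand_in())"
```

```text
the job is handed in; nothing more can be done
None
```

The job is handed in: the key went fully home, was turned clockwise until torque rose from 0.05 to 0.18 N m at what I took for the locked stop, and stands released in the lock; the lock angle itself was not measured, and no verdict came back.

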